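Unstack the jeweller's stock jars onto their stands

TASK

Take the two stacks of stock jars apart and set each jar down, upright, in the middle of the cork stand whose rim has the colour of the jar's lid: purple, turquoise, yellow and copper-red. Keep the jars upright, do not drop them, and leave the bead tray and the coil of wire where they are.

Things in the scene. Friction and masses are not known exactly. Their poses are not given: they have to be found in the camera images.
- jar_amethyst_mid (a point): Slim closed round jar of clear plastic with deep purple stock inside and a deep purple lid: one upright cylinder 44 mm in diameter, 50 mm high, 60 to 130 g, lid on for good. At the start it stands upright on top of one of the two wide jars (which one varies), up to 6 mm off that jar's centre. This point is its centre, 25 mm above its underside, 25 mm below its top; z is up the jar's axis.
- jar_opal_mid (a point): Slim closed round jar of clear plastic with turquoise stock inside and a turquoise lid: one upright cylinder 44 mm in diameter, 50 mm high, 60 to 130 g, lid on for good. At the start it stands upright on top of one of the two wide jars (which one varies), up to 6 mm off that jar's centre. This point is its centre, 25 mm above its underside, 25 mm below its top; z is up the jar's axis.
- jar_gold_mid (a point): Wide closed round jar of clear plastic with yellow stock inside and a flat yellow lid: one upright cylinder 66 mm in diameter, 46 mm high, 110 to 230 g, lid on for good. At the start it stands on the bench with one of the slim jars on top of it, its lid showing as a coloured ring round that one. This point is its centre, 23 mm above its underside, 23 mm below its top; z is up the jar's axis.
- jar_copper_mid (a point): Wide closed round jar of clear plastic with copper-red stock inside and a flat copper-red lid: one upright cylinder 66 mm in diameter, 46 mm high, 110 to 230 g, lid on for good. At the start it stands on the bench with one of the slim jars on top of it, its lid showing as a coloured ring round that one. This point is its centre, 23 mm above its underside, 23 mm below its top; z is up the jar's axis.
- stand_amethyst_top (a point): Fixed low round stand, 92 mm in diameter and 6 mm thick, with a deep purple rim round a flat cork face of 76 mm; a deep purple tab reaches out from it along its +x to 80 mm from the centre, carrying a small purple crystal cluster (top 11 to 13 mm above the bench). The jar is set on the cork. This point is the centre of its flat top face, 6 mm above the bench; z is up.
- stand_opal_top (a point): Fixed low round stand, 92 mm in diameter and 6 mm thick, with a turquoise rim round a flat cork face of 76 mm; a turquoise tab reaches out from it along its +x to 80 mm from the centre, carrying a pale opal dome (top 11 to 13 mm above the bench). The jar is set on the cork. This point is the centre of its flat top face, 6 mm above the bench; z is up.
- stand_gold_top (a point): Fixed low round stand, 92 mm in diameter and 6 mm thick, with a yellow rim round a flat cork face of 76 mm; a yellow tab reaches out from it along its +x to 80 mm from the centre, carrying a small coil of gold wire (top 11 to 13 mm above the bench). The jar is set on the cork. This point is the centre of its flat top face, 6 mm above the bench; z is up.
- stand_copper_top (a point): Fixed low round stand, 92 mm in diameter and 6 mm thick, with a copper-red rim round a flat cork face of 76 mm; a copper-red tab reaches out from it along its +x to 80 mm from the centre, carrying a copper bezel ring (top 11 to 13 mm above the bench). The jar is set on the cork. This point is the centre of its flat top face, 6 mm above the bench; z is up.
- bead_tray: Bystander: loose white open tray 130 x 90 x 18 mm with silver and pearl beads, at the left edge of the work. Origin at the centre of its underside, x along the long side, z up. Not to be moved.
- wire_coil: Bystander: loose coil of gold-coloured wire lying flat, 101 mm outside diameter, 12 mm high, at the right edge of the work. Origin at its centre on the underside, z up. Not to be moved.
Things that resemble listed ones, but are neither listed nor needed, are in the scene too. Leave any green look-alike of the part that bears jar_amethyst_mid alone.

How it is judged (in metres and radians):
At the end, for the whole second after the job is handed in: Each of the four jars stands upright (within 0.1 rad) and at rest on the stand of its own colour, bottom on the stand's top face (within 4 mm in height), its axis within 13 mm of the stand's centre, released; the bead tray and the wire coil are within 25 mm of where they were (horizontal distance between jar_amethyst_mid and stand_amethyst_top below 0.013 m and z of jar_amethyst_mid in the frame of stand_amethyst_top between 0.021 and 0.029 m and angle between each of jar_amethyst_mid, jar_opal_mid, jar_gold_mid, jar_copper_mid's own z axis and vertical below 0.1 rad and linear speed of each of jar_amethyst, jar_opal, jar_gold, jar_copper below 0.02 m/s and horizontal distance between jar_opal_mid and stand_opal_top below 0.013 m and z of jar_opal_mid in the frame of stand_opal_top between 0.021 and 0.029 m and horizontal distance between jar_gold_mid and stand_gold_top below 0.013 m and z of jar_gold_mid in the frame of stand_gold_top between 0.019 and 0.027 m and horizontal distance between jar_copper_mid and stand_copper_top below 0.013 m and z of jar_copper_mid in the frame of stand_copper_top between 0.019 and 0.027 m and distance of each of bead_tray, wire_coil from where it was at the start of the episode below 0.025 m); the robot touches nothing.
It fails at once if a jar is tipped over (leans more than 35 degrees) (angle between any of jar_amethyst_mid, jar_opal_mid, jar_gold_mid, jar_copper_mid's own z axis and vertical above 0.61 rad).
It fails at once if a jar is dropped or thrown (falls free from more than about 35 mm) ((contact force between jar_amethyst and anything else below 0.01 N and linear speed of jar_amethyst above 0.3 m/s and height (world z) of jar_amethyst_mid above 0.061 m) or (contact force between jar_opal and anything else below 0.01 N and linear speed of jar_opal above 0.3 m/s and height (world z) of jar_opal_mid above 0.061 m) or (contact force between jar_gold and anything else below 0.01 N and linear speed of jar_gold above 0.3 m/s and height (world z) of jar_gold_mid above 0.059 m) or (contact force between jar_copper and anything else below 0.01 N and linear speed of jar_copper above 0.3 m/s and height (world z) of jar_copper_mid above 0.059 m)).
It fails at once if the bead tray or the wire coil is pushed more than 25 mm (distance of any of bead_tray, wire_coil from where it was at the start of the episode above 0.025 m).
It also fails if it takes over 115 s, if anything falls off the work surface, if the arm or the gripper's body presses on something with over 40 N, if the wrist force passes 120 N, or if a joint passes its speed limit or range.

ROBOT

A 7-joint arm with a two-finger parallel gripper is mounted at the origin on the work surface. World frame = base frame: x ahead of the robot, y to its left, z up, the work surface at z = 0. Lengths are in mm, angles in rad, forces in N, time in s.
With the tool pointing down it reaches from about 425 to 800 mm from the base axis. Payload 8.3 kg.
Tool frame: the origin (TCP) lies at the centre of the arm's flange, where the gripper is bolted on; the fingertips stand 173 mm ahead of it and the grasp point (between the pads) lies 155 mm ahead of it; y points along the fingers, x is the direction in which the jaws open and shut, and the axes are right-handed (so a half turn about y gives the same grasp; the last joint's range is limited). The gripper opens to 85 mm and grips with 20 to 120 N. Pads are 22 mm wide; open, the fingers measure 114 mm over their backs; the gripper's body (76 mm by 85 mm) begins 54 mm behind the grasp point. The pads swing forward as they close: fully open they stand 13 mm farther back than shut.
Start: joints at [1.102, 0.383, 0.016, 1.37, -0.006, 1.388, -0.046], TCP at [246.75, -574.222, 404.679] pointing down, gripper open.
Joint ranges: [-2.95, 2.95], [-0.25, 2.06], [-1.52, 1.56], [0.18, 2.33], [-1.44, 4.58], [0.02, 2.06], [-3.01, 3.01]. Speed limits (rad/s): [2.39, 2.39, 3.01, 3.01, 3.14, 3.14, 3.14].

INTERFACE

Orientations are given as a unit quaternion [w, x, y, z].
In Python, from workcell import manip gives the robot as it stands.
- The arm moves only by the tool move_arm, never from a script. Its argument "series" is a list of rows, each an object with "rot": the turn, a rotation vector about the tool's x, y, z in rad, a list of three; "delta_pos": the shift along the tool's x, y, z in mm, a list of three; "grip": the finger opening in mm, from 0 to 85.4. In form: [{"rot": [rx, ry, rz], "delta_pos": [dx, dy, dz], "grip": grip}, ...]. A call has exactly 8 rows; each row is the pose to reach, as a shift and turn from the pose measured when the call began, along the tool's axes at that moment; what a row does not reach only later rows make up. A row lasts 1/8 s, in which the tool goes at most 62.5 mm and 10.7 degrees, less where a joint would pass 70% of its speed; a pose out of reach is approached as far as the arm can. A call with a gripper value outside its range is refused whole. The fingers move at their own pace and stop on an object; "newtons" is the grip in N (left out, the last holds). Time passes only in rows, so rows that repeat a pose let the fingers close, or fill a call up. It gives the time, the measured TCP pose, the force and the opening at its end, in the units of the state.
- manip.read_state(): the state, without advancing time (a new reading comes with each control period).
- manip.get_image(name): name is "scene" or "side" or "wrist"; returns a dict with "img" (384x512x3 uint8, red, green, blue), "fx", "fy", "cx", "cy" (pixels), "R" (3x3) and "t" (3): a world point X has camera coordinates R X + t. Camera axes: x right, y down, z forward; pixel columns grow to the right and rows downward; lengths in mm; the calibration is good to about 2 mm. A picture is of the moment at which its call begins. There is no depth.
- manip.sign_off(): hands the job in, once; it reports no verdict.
The state is a dict: "time": time; "joints": joint angles; "joint_velocities": joint speeds; "joint_efforts": joint torques, N m; "position": TCP position; "tool_rot": TCP orientation; "ft_force": force on the tool from outside, world axes, zero at the start; "torque": the same for the moment, N m; "finger_gap": opening from 0.0 (shut) to 1.0 (fully open).
Only numpy, scipy, OpenCV 4.12 (cv2) and the standard library are available. Lean on these libraries where they do the work, as an engineer would, in place of code of your own. Each camera call takes 0.05 s, during which the arm holds its last target.

## Working session

There is one attempt and no reset: what is moved stays moved. The work goes in short steps, Python scripts to look and compute and a tool call to move; the robot and the scene stay as the last step left them, time stands still between calls to the robot, and variables do not carry over. Pictures are saved under pics/ and viewed, and the job is handed in when it is done.

Besides the shell and the picture viewer there is one more tool, called after "Request:" as name(argument=value, ...) on one line, values as JSON. move_arm: Moves the arm, as the interface text tells. Its arguments: {"type":"object","properties":{"series":{"type":"array"},"newtons":{"type":"number"}},"required":["series"]}

```bash
mkdir -p pics
python3 - <<'E'
from workcell import manip
import cv2
print(manip.read_state())
for n in ["scene","side","wrist"]:
    d=manip.get_image(n); print(n,d["fx"],d["fy"],d["cx"],d["cy"],d["R"],d["t"])
    cv2.imwrite(f"pics/{n}0.png",cv2.resize(d["img"][:,:,::-1],(800,600),interpolation=cv2.INTER_CUBIC))
    cv2.imwrite(f"pics/{n}0_raw.png",d["img"][:,:,::-1])
E
```

```text
{'time': 0.0, 'joints': array([ 1.1020723 ,  0.38422739,  0.01639588,  1.37115567, -0.00631906,
        1.38820164, -0.04652015]), 'joint_velocities': array([-2.62706325e-04,  8.71366777e-04,  1.11085572e-03, -2.35553321e-05,
        8.35263012e-04,  5.84319267e-04,  1.24242019e-03]), 'joint_efforts': array([-3.11938011e-04, -6.27596569e+01,  8.44191313e-01, -3.71826339e+01,
        1.65248907e-02,  1.40644633e-02,  6.35790940e-06]), 'position': array([ 246.70026516, -574.06936603,  403.68473496]), 'tool_rot': array([ 0.59087743, -0.59013605,  0.38955302, -0.38839637]), 'ft_force': array([-0.48032383, -0.49483752,  0.40706687]), 'torque': array([-0.00222651, -0.02477736, -0.02314786]), 'finger_gap': 1.0017054279787847}
scene 482.4727582966901 482.4727582966901 249.36688379607443 198.47081089847467 [[ 0.89854646  0.43856632 -0.01654803]
 [ 0.35193887 -0.74256375 -0.56985797]
 [-0.26220848  0.50621997 -0.82157657]] [-490.60927399 -143.72678573 1408.68162824]
side 358.1847648593125 358.1847648593125 247.5080785064006 194.13150768434394 [[-0.98193421 -0.18774462 -0.02360437]
 [-0.08287832  0.53886367 -0.83830611]
 [ 0.170107   -0.82120515 -0.54468863]] [548.163936   116.70746404 928.23775265]
wrist 265.01108378854866 265.01108378854866 258.58092570416824 186.06543310905874 [[ 0.3954211  -0.91849913 -0.0012273 ]
 [-0.8678947  -0.37407223  0.32684668]
 [-0.30066749 -0.12817691 -0.94507658]] [-623.13571985  -43.42123635  379.52774082]
```

View pics/scene0.png

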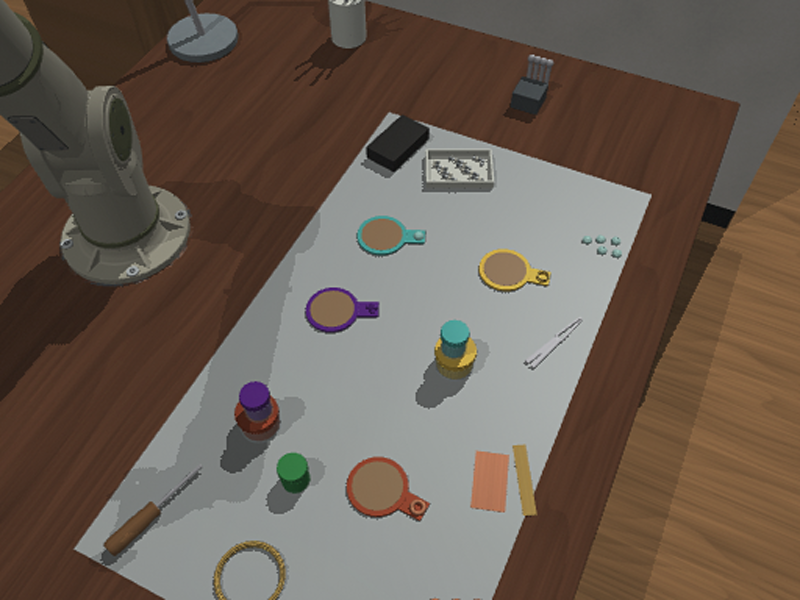

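View pics/side0.png

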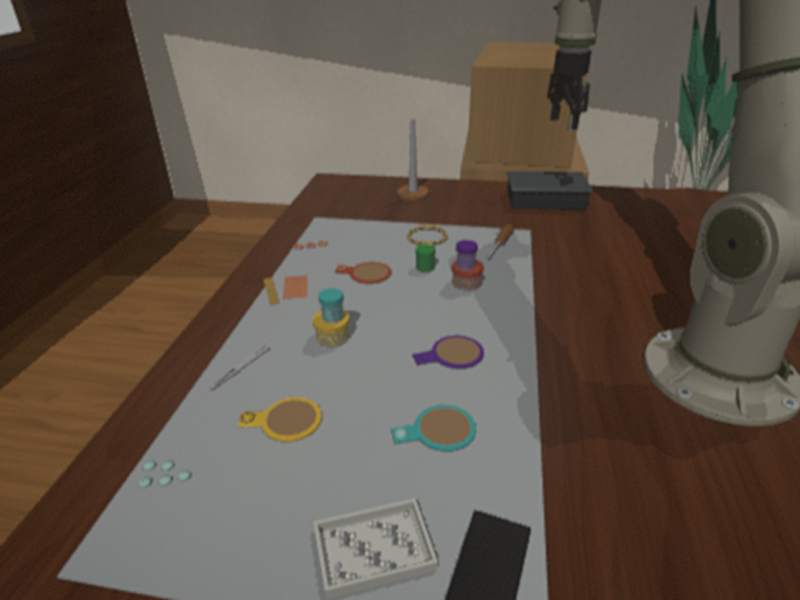

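View pics/wrist0.png

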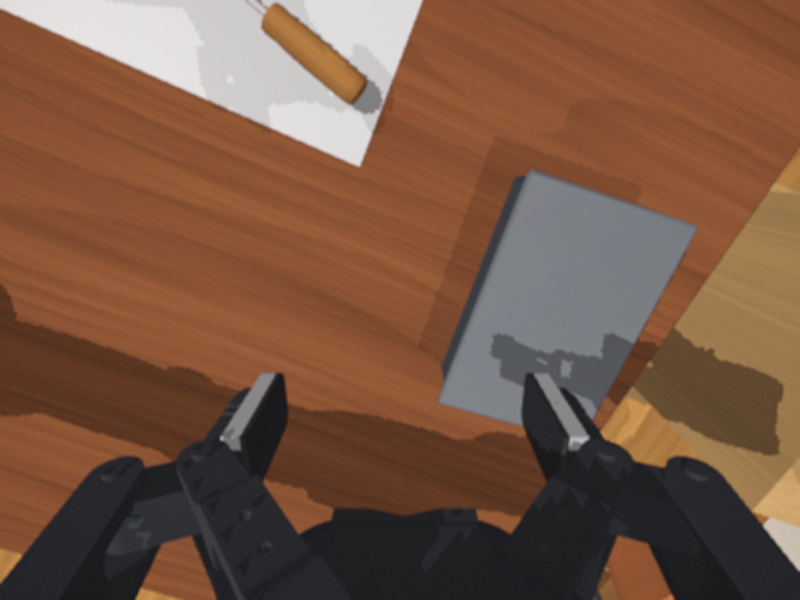

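```bash
cat > h.py <<'E'
import numpy as np, cv2
from workcell import manip
def pix2world(d,uv,z):
    uv=np.atleast_2d(uv).astype(float)
    c=np.c_[(uv[:,0]-d["cx"])/d["fx"],(uv[:,1]-d["cy"])/d["fy"],np.ones(len(uv))]
    R=np.array(d["R"]);t=np.array(d["t"]);C=-R.T@t; r=c@R
    s=(z-C[2])/r[:,2]; return C+r*s[:,None]
def proj(d,X):
    c=np.atleast_2d(X)@np.array(d["R"]).T+np.array(d["t"])
    return np.c_[d["fx"]*c[:,0]/c[:,2]+d["cx"],d["fy"]*c[:,1]/c[:,2]+d["cy"]]
def crop(d,box,k,name,circ=[]):
    x0,y0,x1,y1=box
    im=cv2.resize(np.ascontiguousarray(d["img"][y0:y1,x0:x1,::-1]),None,fx=k,fy=k,interpolation=cv2.INTER_CUBIC)
    for (cx,cy,z,r) in circ:
        a=np.linspace(0,2*np.pi,80)
        p=proj(d,np.c_[cx+r*np.cos(a),cy+r*np.sin(a),a*0+z])
        p=((p-[x0,y0]+.5)*k*8).round().astype(np.int32)
        cv2.polylines(im,[p],True,(255,255,255),1,cv2.LINE_AA,3)
    cv2.imwrite("pics/"+name,im)
E
python3 - <<'E'
from h import *
for n,bs in [("scene",[(190,140,370,240),(145,230,285,340)]),("side",[(250,140,320,195),(180,170,240,230)])]:
    d=manip.get_image(n)
    for i,b in enumerate(bs): crop(d,b,800/(b[2]-b[0]) if n=="scene" and i<1 else 5,f"{n}_c{i}.png")
E
```

```text
(no output)
```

View pics/scene_c0.png

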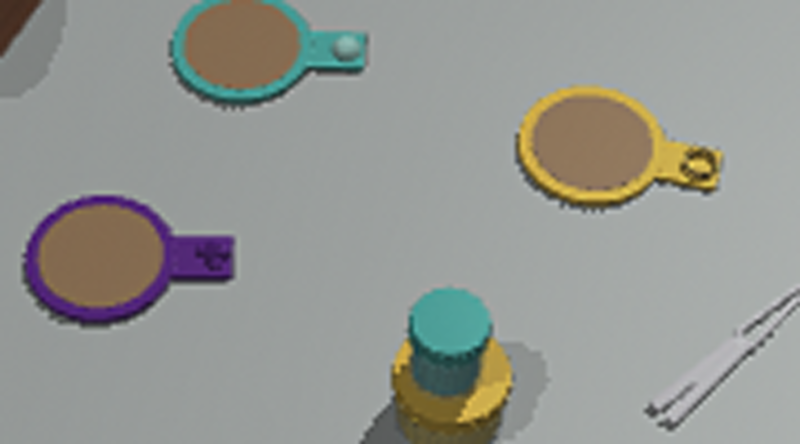

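View pics/scene_c1.png

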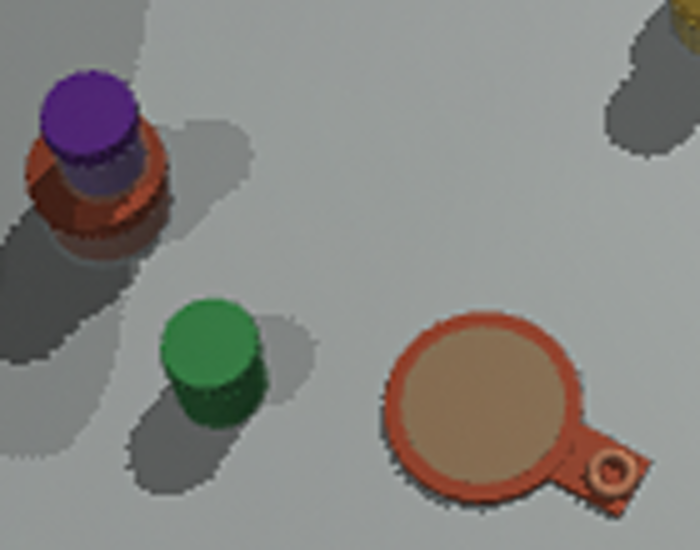

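Run:
```python
from h import *
k0=800/180
d=manip.get_image("scene")
g=lambda x,y,o,k: (o[0]+x/k-.5,o[1]+y/k-.5)
pts={"opal_lid":(g(450,321,(190,140),k0),96),"ame_lid":(g(90,113,(145,230),5),96),
"sO":(g(239,44,(190,140),k0),6),"sG":(g(592,142,(190,140),k0),6),"sA":(g(101,256,(190,140),k0),6),"sC":(g(482,405,(145,230),5),6),
"green":(g(211,342,(145,230),5),50)}
W={}
for k,(p,z) in pts.items(): W[k]=pix2world(d,p,z)[0]; print(k,W[k].round(1),np.hypot(*W[k][:2]).round(0))
ds=manip.get_image("side")
im=ds["img"]
hsv=cv2.cvtColor(im,cv2.COLOR_RGB2HSV)
# cork by hue in both cams
for dd,nm in((d,"scene"),(ds,"side")):
    h=cv2.cvtColor(dd["img"],cv2.COLOR_RGB2HSV)
    m=((h[...,0]>8)&(h[...,0]<20)&(h[...,1]>60)&(h[...,1]<150)&(h[...,2]>90)).astype(np.uint8)
    for s in("sO","sG","sA","sC"):
        u,v=proj(dd,W[s])[0]
        n,l=cv2.connectedComponents(m); lab=l[int(v+.5),int(u+.5)]
        ys,xs=np.nonzero(l==lab)
        w=pix2world(dd,np.c_[xs,ys],6)
        print(nm,s,w.mean(0).round(1),np.ptp(w,axis=0).round(0),len(xs))
circ=[(*W[s][:2],6,38) for s in("sO","sG","sA","sC")]+[(*W[s][:2],96,22) for s in("opal_lid","ame_lid")]
circ+=[(*W[s][:2],46,33) for s in("opal_lid","ame_lid")]
crop(d,(130,120,370,350),3,"ov_scene.png",circ)
crop(ds,(150,140,330,300),4.4,"ov_side.png",circ)
```

```text
opal_lid [657.6   1.6  96. ] 658.0
ame_lid [ 436.9 -225.    96. ] 491.0
sO [430.7 196.4   6. ] 473.0
sG [666.1 218.6   6. ] 701.0
sA [429.9  10.6   6. ] 430.0
sC [ 642.4 -241.7    6. ] 686.0
green [ 528.1 -283.    50. ] 599.0
scene sO [432.9 196.9   6. ] [72. 72.  0.] 393
scene sG [666.6 217.7   6. ] [73. 75.  0.] 453
scene sA [429.7  10.1   6. ] [73. 73.  0.] 488
scene sC [ 642.8 -241.5    6. ] [76. 75.  0.] 829
side sO [432.4 197.9   6. ] [73. 70.  0.] 552
side sG [666.2 218.9   6. ] [74. 73.  0.] 525
side sA [429.2  11.2   6. ] [72. 67.  0.] 323
side sC [ 642.3 -241.2    6. ] [76. 78.  0.] 209
```

View pics/ov_scene.png

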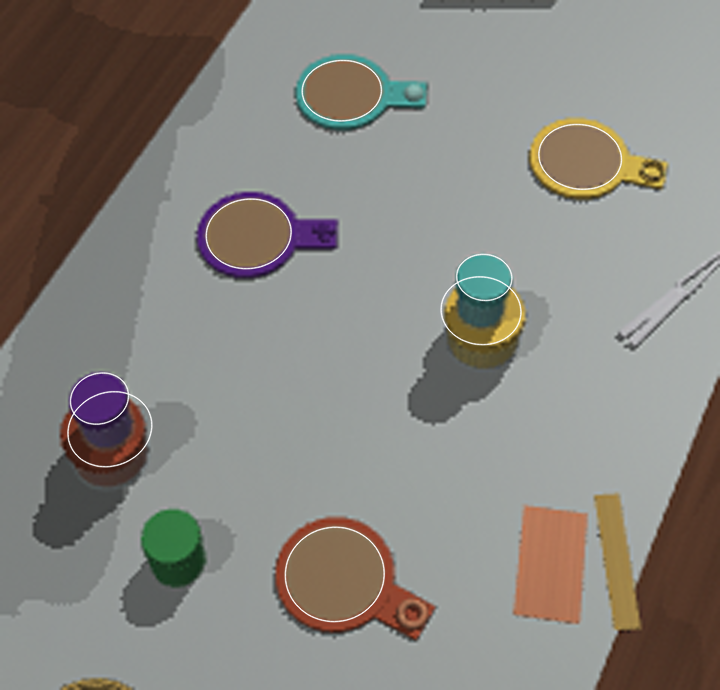

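View pics/ov_side.png

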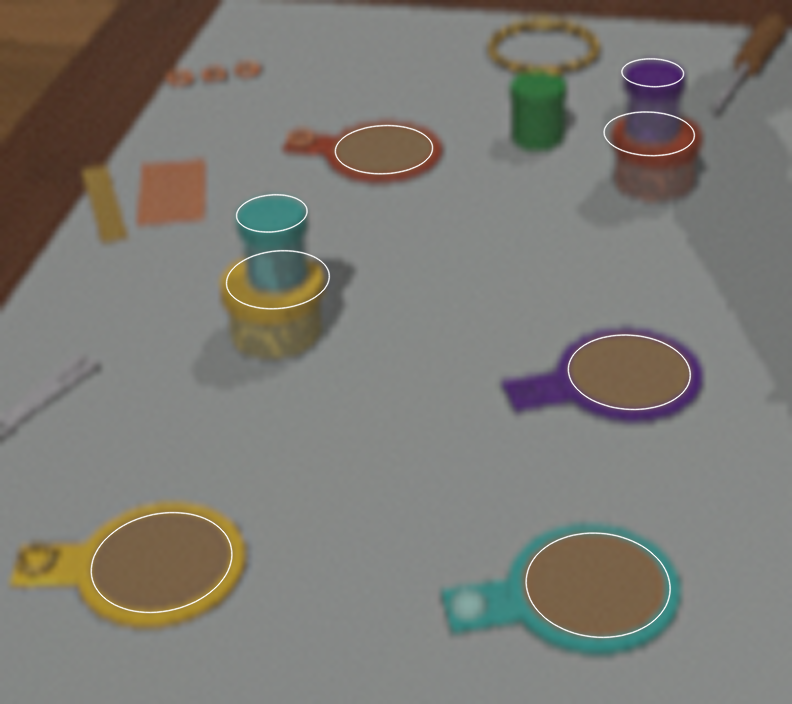

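```bash
cat >> h.py <<'E'
from scipy.spatial.transform import Rotation as Rn
def plan(way):
    """way: list of (x,y,graspz,jawyaw_deg or None) ; prints tool-frame delta and rot from now"""
    s=manip.read_state(); q=s["tool_rot"]; R=Rn.from_quat([q[1],q[2],q[3],q[0]])
    M=R.as_matrix(); p=s["position"]
    print("t",round(float(s["time"]),2),"pos",p.round(1),"grasp",(p+155*M[:,2]).round(1),"jawyaw",np.degrees(np.arctan2(M[1,0],M[0,0])).round(1),"zax",M[:,2].round(3),"F",s["ft_force"].round(1),"gap",s["finger_gap"].round(3),"j",s["joints"].round(2))
    for x,y,z,yaw in way:
        if yaw is None: T=R
        else:
            a=np.radians(yaw); X=np.array([np.cos(a),np.sin(a),0]); Z=np.array([0,0,-1.]); T=Rn.from_matrix(np.c_[X,np.cross(Z,X),Z])
        tcp=np.array([x,y,z])+[0,0,155.]
        print((x,y,z,yaw),"delta",(M.T@(tcp-p)).round(1),"rot",(R.inv()*T).as_rotvec().round(3))
E
python3 - <<'E'
from h import *
plan([(437,-225,180,None),(437,-225,180,-67),(437,-225,78,None)])
d=manip.get_image("scene")
for n,c,p in [("sC",(642.5,-241.4),(610/5+145-.5,472/5+230-.5)),("sG",(666.4,218.3),(698/4.444+190-.5,164/4.444+140-.5)),("sA",(429.5,10.6),(210/4.444+190-.5,255/4.444+140-.5)),("sO",(432.6,197.4),(346/4.444+190-.5,47/4.444+140-.5))]:
    w=pix2world(d,p,9)[0]; print(n,np.degrees(np.arctan2(w[1]-c[1],w[0]-c[0])).round())
E
```

```text
Traceback (most recent call last):
  File "h.py", line 25, in plan
    print("t",round(float(s["time"]),2),"pos",p.round(1),"grasp",(p+155*M[:,2]).round(1),"jawyaw",np.degrees(np.arctan2(M[1,0],M[0,0])).round(1),"zax",M[:,2].round(3),"F",s["ft_force"].round(1),"gap",s["finger_gap"].round(3),"j",s["joints"].round(2))
                                                                                                                                                                                                        ^^^^^^^^^^^^^^^^^^^^^
AttributeError: 'float' object has no attribute 'round'
```

```bash
sed -i 's/s\["finger_gap"\].round(3)/round(float(s["finger_gap"]),3)/' h.py
python3 - <<'E'
from h import *
plan([(437,-225,180,None),(437,-225,180,-67),(437,-225,180,23),(437,-225,78,None)])
d=manip.get_image("scene")
for n,c,p in [("sC",(642.5,-241.4),(610/5+145-.5,472/5+230-.5)),("sG",(666.4,218.3),(698/4.444+190-.5,164/4.444+140-.5)),("sA",(429.5,10.6),(210/4.444+190-.5,255/4.444+140-.5)),("sO",(432.6,197.4),(346/4.444+190-.5,47/4.444+140-.5))]:
    w=pix2world(d,p,9)[0]; print(n,np.degrees(np.arctan2(w[1]-c[1],w[0]-c[0])).round())
E
```

```text
t 0.35 pos [ 246.7 -574.2  404.4] grasp [ 389.1 -513.   404.4] jawyaw -66.7 zax [0.919 0.395 0.   ] F [ 0.2 -0.5 -0.2] gap 1.0 j [ 1.1   0.38  0.02  1.37 -0.01  1.39 -0.05]
(437, -225, 180, None) delta [-245.7   69.6  312.7] rot [0. 0. 0.]
(437, -225, 180, -67) delta [-245.7   69.6  312.7] rot [-1.571  0.004  0.003]
(437, -225, 180, 23) delta [-245.7   69.6  312.7] rot [-1.212 -1.206 -1.206]
(437, -225, 78, None) delta [-245.6  171.6  312.7] rot [0. 0. 0.]
sC -4.0
sG 8.0
sA 24.0
sO 21.0
```

```bash
sed -i 's/155\*M\[:,2\]/155*M[:,1]/; s/"zax",M\[:,2\]/"yax",M[:,1]/; s/T=Rn.from_matrix.*/T=Rn.from_matrix(np.c_[X,Z,np.cross(X,Z)])/' h.py
python3 - <<'E'
from h import *
plan([(437,-225,180,-67),(437,-225,180,-22),(437,-225,180,23)])
E
```

```text
t 0.4 pos [ 246.7 -574.2  404.5] grasp [ 246.7 -574.1  249.5] jawyaw -66.8 yax [-0.  0. -1.] F [ 0.5  0.1 -0.3] gap 0.999 j [ 1.1   0.38  0.02  1.37 -0.01  1.39 -0.05]
(437, -225, 180, -67) delta [-245.7   69.6  312.7] rot [-0.     0.004 -0.   ]
(437, -225, 180, -22) delta [-245.7   69.6  312.7] rot [-0.    -0.781 -0.   ]
(437, -225, 180, 23) delta [-245.7   69.6  312.7] rot [-0.    -1.566 -0.   ]
```

Request:
move_arm(series=[{"rot": [0,0,0],"delta_pos": [-20,5,25],"grip": 85},{"rot": [0,0,0],"delta_pos": [-55,15,70],"grip": 85},{"rot": [0,0,0],"delta_pos": [-95,27,120],"grip": 85},{"rot": [0,0,0],"delta_pos": [-135,39,170],"grip": 85},{"rot": [0,0,0],"delta_pos": [-175,51,220],"grip": 85},{"rot": [0,0,0],"delta_pos": [-210,62,267],"grip": 85},{"rot": [0,0,0],"delta_pos": [-235,68,299],"grip": 85},{"rot": [0,0,0],"delta_pos": [-246,70,313],"grip": 85}])

```text
time: 1.4
position: [438.5, -221.3, 334.4]
tool_rot: [0.592, -0.591, 0.388, -0.387]
ft_force: [-0.7, -1.2, 1.1]
finger_gap: 0.998
```

Run:
```python
from h import *
plan([(437,-225,110,None),(437,-225,78,None)])
d=manip.get_image("wrist")
crop(d,(0,0,512,384),1.5,"w1.png",[(437,-225,96,22)])
```

```text
t 1.4 pos [ 438.5 -221.3  334.4] grasp [ 438.5 -221.1  179.4] jawyaw -66.5 yax [ 0.     0.001 -1.   ] F [-0.7 -1.2  1.1] gap 0.998 j [ 0.63  0.16 -0.25  1.82  0.04  1.17 -0.79]
(437, -225, 110, None) delta [ 2.9 69.4 -2.9] rot [0. 0. 0.]
(437, -225, 78, None) delta [  2.9 101.4  -2.9] rot [0. 0. 0.]
```

View pics/w1.png

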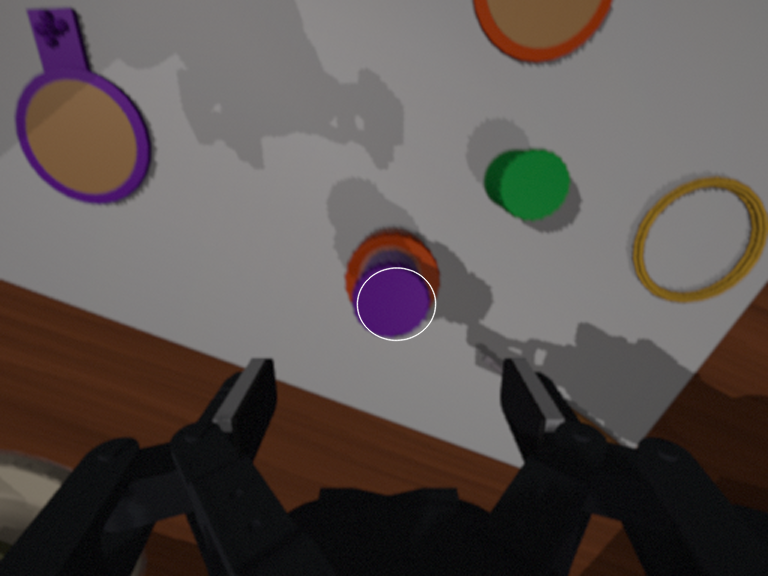

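Request:
move_arm(series=[{"rot": [0,0,0],"delta_pos": [2,12,-2],"grip": 85},{"rot": [0,0,0],"delta_pos": [2,35,-2.5],"grip": 85},{"rot": [0,0,0],"delta_pos": [2,60,-2.5],"grip": 85},{"rot": [0,0,0],"delta_pos": [2,82,-2.5],"grip": 85},{"rot": [0,0,0],"delta_pos": [2,96,-2.5],"grip": 85},{"rot": [0,0,0],"delta_pos": [2,101,-2.5],"grip": 85},{"rot": [0,0,0],"delta_pos": [2,102,-2.5],"grip": 70},{"rot": [0,0,0],"delta_pos": [2,102,-2.5],"grip": 55}], newtons=30)

```text
time: 2.45
position: [437.9, -223.1, 233.0]
tool_rot: [0.592, -0.591, 0.387, -0.387]
ft_force: [0.1, 0.3, 0.3]
finger_gap: 0.65
```

Run:
```python
from h import *
plan([(437,-225,78,None)])
d=manip.get_image("wrist")
crop(d,(0,0,512,384),1.5,"w2.png")
```

```text
t 2.45 pos [ 437.9 -223.1  233. ] grasp [ 438.1 -222.9   78. ] jawyaw -66.4 yax [ 0.001  0.001 -1.   ] F [0.1 0.3 0.3] gap 0.65 j [ 0.62  0.28 -0.25  1.93  0.08  0.94 -0.82]
(437, -225, 78, None) delta [ 1.4 -0.  -1.6] rot [0. 0. 0.]
```

View pics/w2.png

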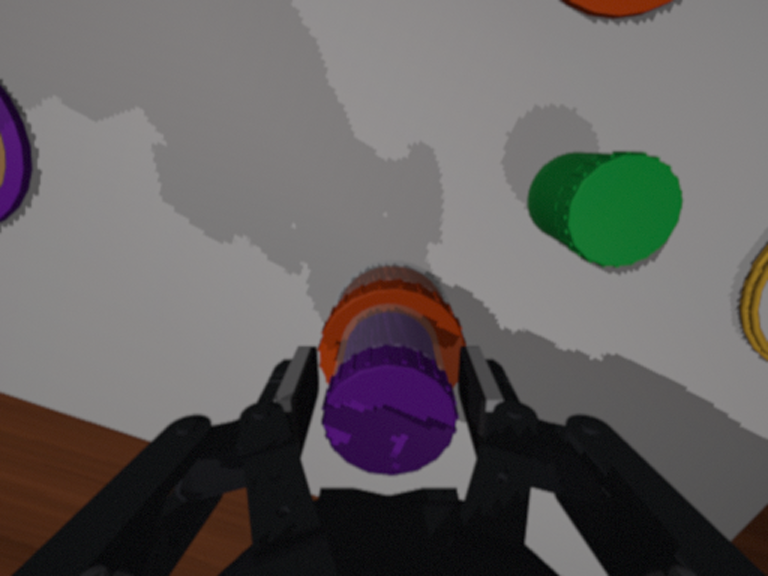

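Request:
move_arm(series=[{"rot": [0,0,0],"delta_pos": [0,0,0],"grip": 46},{"rot": [0,0,0],"delta_pos": [0,0,0],"grip": 40},{"rot": [0,0,0],"delta_pos": [0,0,0],"grip": 38},{"rot": [0,0,0],"delta_pos": [0,0,0],"grip": 38},{"rot": [0,0,0],"delta_pos": [0,0,0],"grip": 38},{"rot": [0,0,0],"delta_pos": [0,-2,0],"grip": 38},{"rot": [0,0,0],"delta_pos": [0,-6,0],"grip": 38},{"rot": [0,0,0],"delta_pos": [0,-14,0],"grip": 38}], newtons=30)

```text
time: 3.5
position: [437.6, -223.0, 247.0]
tool_rot: [0.592, -0.591, 0.387, -0.387]
ft_force: [-0.0, -1.1, 0.2]
finger_gap: 0.51
```

Run:
```python
from h import *
plan([(437,-225,170,None),(429.5,10.5,170,None)])
d=manip.get_image("wrist")
crop(d,(0,0,512,384),1.5,"w3.png")
```

```text
t 3.5 pos [ 437.6 -223.   247. ] grasp [ 437.7 -222.7   92. ] jawyaw -66.4 yax [ 0.001  0.002 -1.   ] F [-0.  -1.1  0.2] gap 0.51 j [ 0.63  0.26 -0.25  1.92  0.07  0.98 -0.82]
(437, -225, 170, None) delta [  1.5 -78.   -1.3] rot [0. 0. 0.]
(429.5, 10.5, 170, None) delta [-217.3  -77.6   86.1] rot [0. 0. 0.]
```

View pics/w3.png

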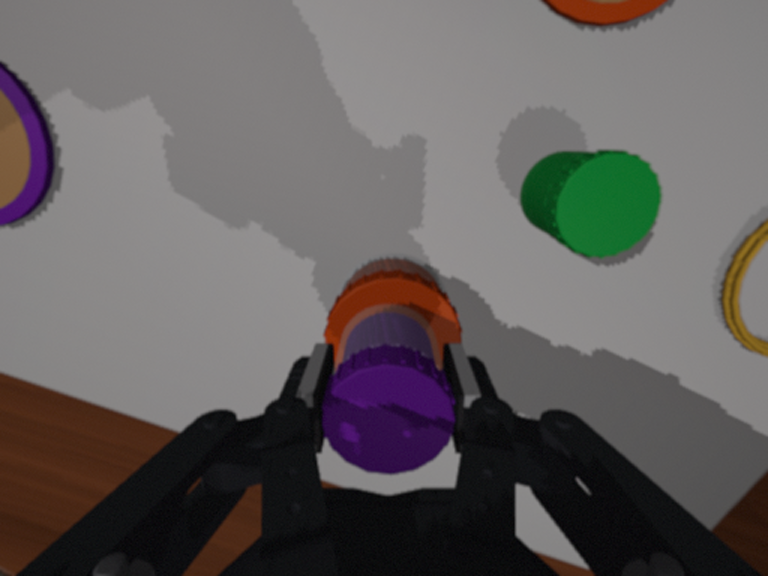

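Request:
move_arm(series=[{"rot": [0,0,0],"delta_pos": [0,-18,0],"grip": 38},{"rot": [0,0,0],"delta_pos": [-10,-42,4],"grip": 38},{"rot": [0,0,0],"delta_pos": [-38,-60,15],"grip": 38},{"rot": [0,0,0],"delta_pos": [-75,-68,30],"grip": 38},{"rot": [0,0,0],"delta_pos": [-115,-68,46],"grip": 38},{"rot": [0,0,0],"delta_pos": [-155,-68,62],"grip": 38},{"rot": [0,0,0],"delta_pos": [-190,-65,76],"grip": 38},{"rot": [0,0,0],"delta_pos": [-212,-60,84],"grip": 38}], newtons=40)

```text
time: 4.55
position: [430.0, 6.7, 309.0]
tool_rot: [0.593, -0.591, 0.386, -0.388]
ft_force: [-0.2, -0.7, -0.4]
finger_gap: 0.503
```

Run:
```python
from h import *
plan([(429.5,10.5,80,None),(429.5,10.5,38,None)])
d=manip.get_image("scene"); s=manip.read_state(); x,y,z=s["position"]; zt=z-155-78+96
crop(d,(190,100,350,220),5,"s4.png",[(x,y,zt,22),(429.5,10.5,6,38)])
```

```text
t 4.55 pos [430.    6.7 309. ] grasp [430.6   6.8 154. ] jawyaw -66.3 yax [ 0.004  0.001 -1.   ] F [-0.2 -0.7 -0.4] gap 0.503 j [ 0.36  0.06 -0.47  1.99  0.03  1.09 -1.27]
(429.5, 10.5, 80, None) delta [-3.7 74.   0.8] rot [0. 0. 0.]
(429.5, 10.5, 38, None) delta [ -3.8 116.    0.6] rot [0. 0. 0.]
```

View pics/s4.png

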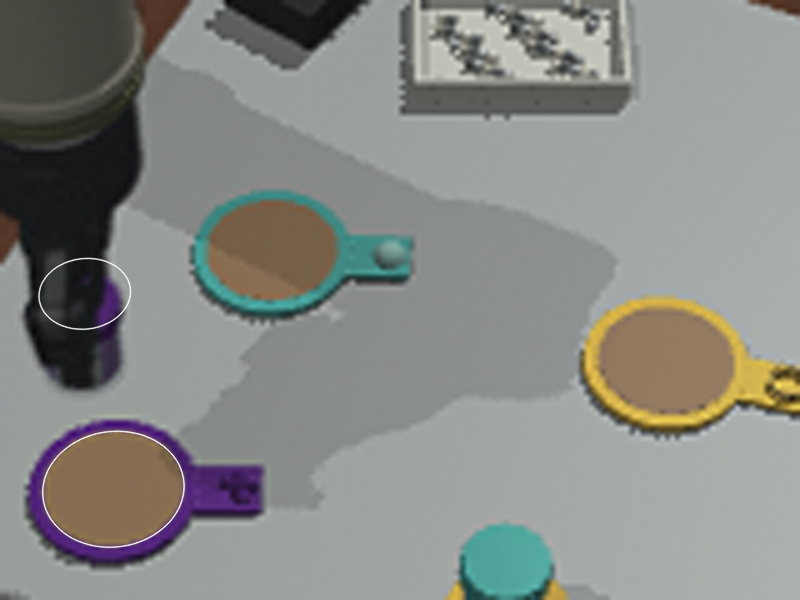

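Run:
```python
from h import *
d=manip.get_image("side"); s=manip.read_state(); x,y,z=s["position"]; zt=z-155-78+96
crop(d,(240,120,360,290),4.4*.8,"d4.png",[(x,y,zt,22),(x,y,zt-50,22),(429.5,10.5,6,38)])
d=manip.get_image("wrist"); 
crop(d,(0,0,512,384),1.5,"w4.png",[(x,y,zt,22),(429.5,10.5,6,38)])
```

```text
(no output)
```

View pics/d4.png

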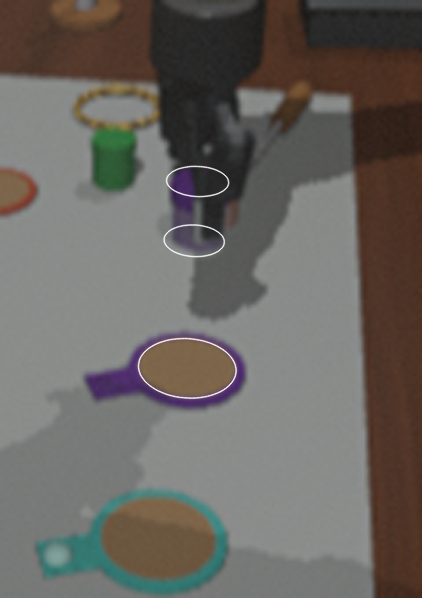

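View pics/w4.png

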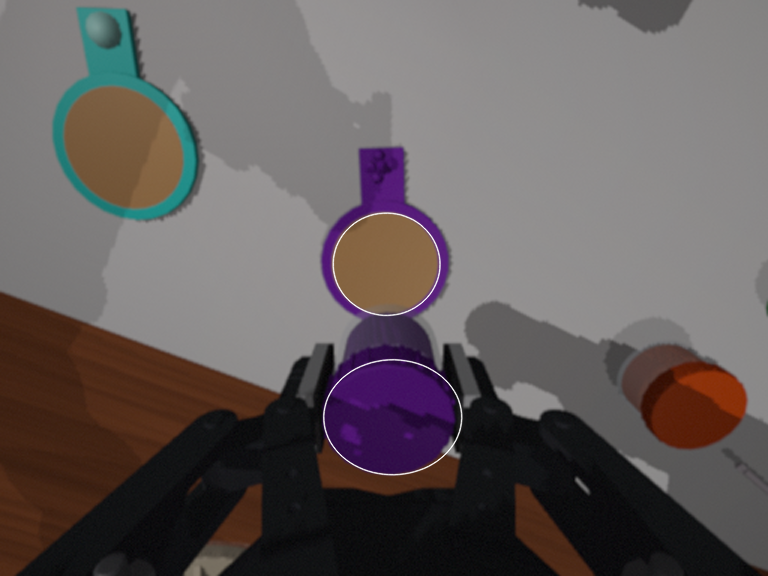

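Request:
move_arm(series=[{"rot": [0,0,0],"delta_pos": [-2,8,2],"grip": 38},{"rot": [0,0,0],"delta_pos": [-3,28,3],"grip": 38},{"rot": [0,0,0],"delta_pos": [-3.5,52,3],"grip": 38},{"rot": [0,0,0],"delta_pos": [-3.5,76,3],"grip": 38},{"rot": [0,0,0],"delta_pos": [-3.5,94,3],"grip": 38},{"rot": [0,0,0],"delta_pos": [-3.5,105,3],"grip": 38},{"rot": [0,0,0],"delta_pos": [-3.5,110,3],"grip": 38},{"rot": [0,0,0],"delta_pos": [-3.5,111,3],"grip": 38}])

```text
time: 5.7
position: [431.7, 10.0, 197.7]
tool_rot: [0.593, -0.591, 0.386, -0.387]
ft_force: [-0.8, -0.2, -0.6]
finger_gap: 0.508
```

Run:
```python
from h import *
plan([(431.5,11,38,None)])
d=manip.get_image("side"); s=manip.read_state(); x,y,z=s["position"]
crop(d,(240,180,340,260),6,"d5.png",[(429.5,10.5,6,38),(429.5,10.5,6,22),(429.5,10.5,56,22)])
d=manip.get_image("scene"); crop(d,(170,150,270,225),8,"s5.png",[(429.5,10.5,6,38),(429.5,10.5,6,22),(429.5,10.5,56,22)])
```

```text
t 5.7 pos [431.7  10.  197.7] grasp [432.1  10.1  42.7] jawyaw -66.3 yax [ 0.003  0.001 -1.   ] F [-0.8 -0.2 -0.6] gap 0.508 j [ 0.32  0.24 -0.46  2.1   0.14  0.83 -1.38]
(431.5, 11, 38, None) delta [-1.   4.7  0.2] rot [0. 0. 0.]
```

View pics/d5.png

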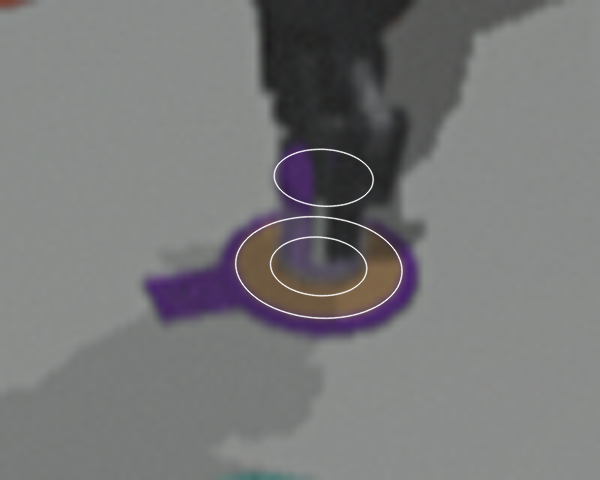

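View pics/s5.png

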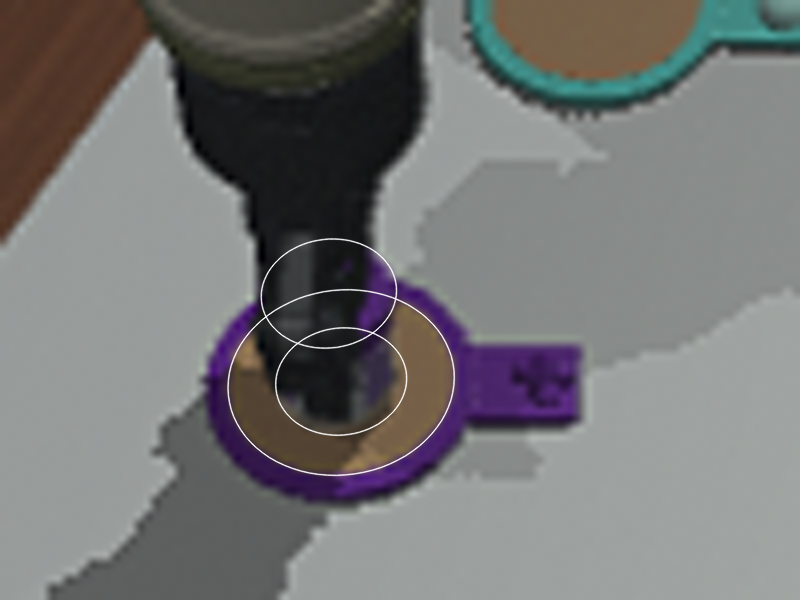

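Request:
move_arm(series=[{"rot": [0,0,0],"delta_pos": [-1,1.5,1],"grip": 38},{"rot": [0,0,0],"delta_pos": [-1,3,1],"grip": 38},{"rot": [0,0,0],"delta_pos": [-1,4,1],"grip": 38},{"rot": [0,0,0],"delta_pos": [-1,4.5,1],"grip": 38},{"rot": [0,0,0],"delta_pos": [-1,4.8,1],"grip": 38},{"rot": [0,0,0],"delta_pos": [-1,4.8,1],"grip": 38},{"rot": [0,0,0],"delta_pos": [-1,4.8,1],"grip": 38},{"rot": [0,0,0],"delta_pos": [-1,4.8,1],"grip": 38}])

```text
time: 6.8
position: [432.4, 11.6, 193.8]
tool_rot: [0.593, -0.591, 0.385, -0.387]
ft_force: [-3.8, 1.1, 7.9]
finger_gap: 0.504
```

Run:
```python
from h import *
plan([(431.5,11,38,None)])
```

```text
t 6.8 pos [432.4  11.6 193.8] grasp [433.   11.6  38.8] jawyaw -66.3 yax [ 0.003  0.    -1.   ] F [-3.8  1.1  7.9] gap 0.504 j [ 0.32  0.25 -0.46  2.1   0.15  0.82 -1.39]
(431.5, 11, 38, None) delta [ 0.1  0.8 -1.1] rot [0. 0. 0.]
```

Request:
move_arm(series=[{"rot": [0,0,0],"delta_pos": [0,0,0],"grip": 50},{"rot": [0,0,0],"delta_pos": [0,0,0],"grip": 65},{"rot": [0,0,0],"delta_pos": [0,0,0],"grip": 80},{"rot": [0,0,0],"delta_pos": [0,-4,0],"grip": 80},{"rot": [0,0,0],"delta_pos": [0,-20,0],"grip": 80},{"rot": [0,0,0],"delta_pos": [0,-50,0],"grip": 85},{"rot": [0,0,0],"delta_pos": [0,-80,0],"grip": 85},{"rot": [0,0,0],"delta_pos": [0,-95,0],"grip": 85}])

```text
time: 7.8
position: [432.5, 11.7, 291.2]
tool_rot: [0.593, -0.591, 0.384, -0.388]
ft_force: [0.5, 0.6, -0.1]
finger_gap: 0.996
```

Run:
```python
from h import *
d=manip.get_image("scene"); W=(436,-223)
crop(d,(130,230,210,290),10,"s6.png",[(*W,46,33),(*W,0,33)])
crop(d,(170,150,270,225),8,"s6b.png",[(429.5,10.5,6,38),(429.5,10.5,6,22),(429.5,10.5,56,22)])
ds=manip.get_image("side")
crop(ds,(270,140,330,185),10,"d6.png",[(*W,46,33),(*W,0,33)])
crop(ds,(240,180,340,260),6,"d6b.png",[(429.5,10.5,6,38),(429.5,10.5,6,22),(429.5,10.5,56,22)])
plan([(436,-223,150,None),(436,-223,28,None)])
```

```text
t 7.9 pos [432.7  11.6 290.6] grasp [433.7  11.5 135.6] jawyaw -66.3 yax [ 0.007 -0.    -1.   ] F [0.2 0.2 0.5] gap 0.994 j [ 0.36  0.09 -0.48  2.01  0.05  1.05 -1.3 ]
(436, -223, 150, None) delta [216.1 -14.3 -91.3] rot [0. 0. 0.]
(436, -223, 28, None) delta [215.8 107.7 -92.1] rot [0. 0. 0.]
```

View pics/s6.png

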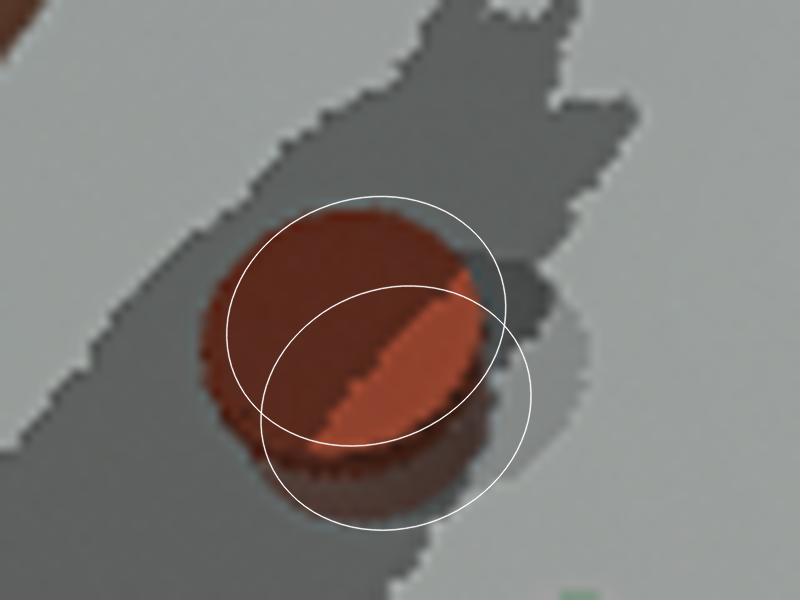

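View pics/s6b.png

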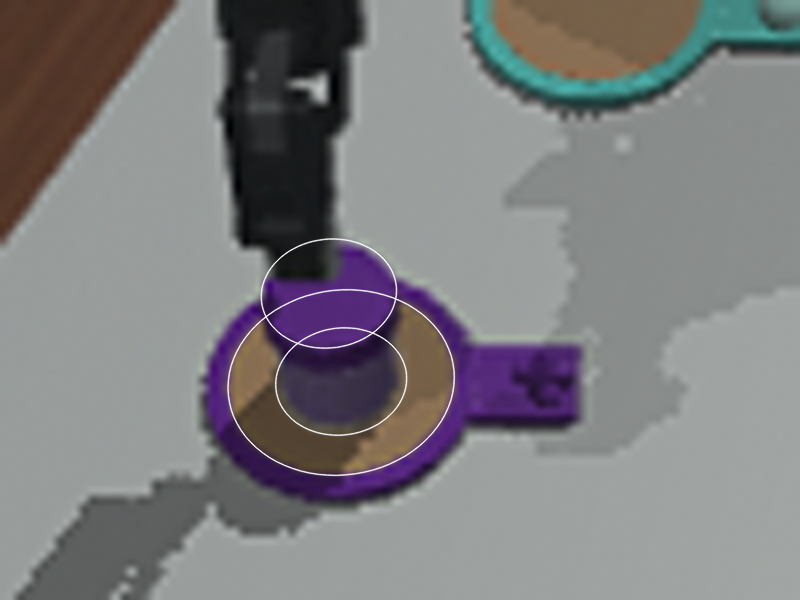

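View pics/d6.png

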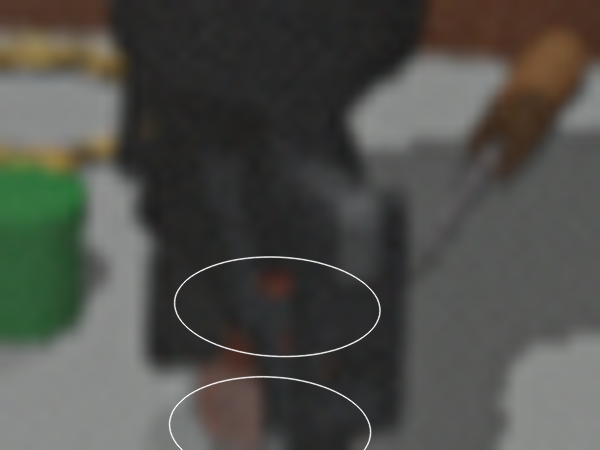

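View pics/d6b.png

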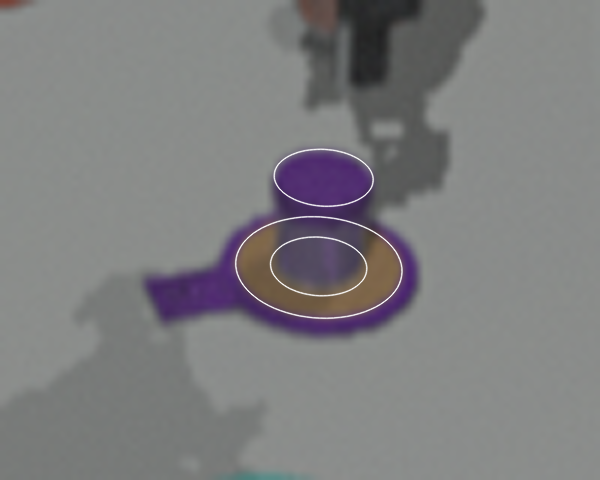

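Run:
```python
from h import *
d=manip.get_image("scene")
w=pix2world(d,(130+34.3-.5,230+33.1-.5),46)[0]; print(w)
W=w[:2]
crop(d,(130,230,210,290),10,"s7.png",[(*W,46,33),(*W,0,33)])
plan([(*W,150,None),(*W,28,None)])
```

```text
[ 432.80926485 -228.12760343   46.        ]
t 7.95 pos [432.2  11.5 289.3] grasp [433.   11.5 134.3] jawyaw -66.3 yax [ 0.005 -0.    -1.   ] F [ 0.2  0.2 -0.4] gap 0.995 j [ 0.36  0.09 -0.48  2.01  0.05  1.04 -1.3 ]
(np.float64(432.8092648525557), np.float64(-228.12760343127314), 150, None) delta [219.6 -15.7 -95.9] rot [0. 0. 0.]
(np.float64(432.8092648525557), np.float64(-228.12760343127314), 28, None) delta [219.4 106.3 -96.4] rot [0. 0. 0.]
```

View pics/s7.png

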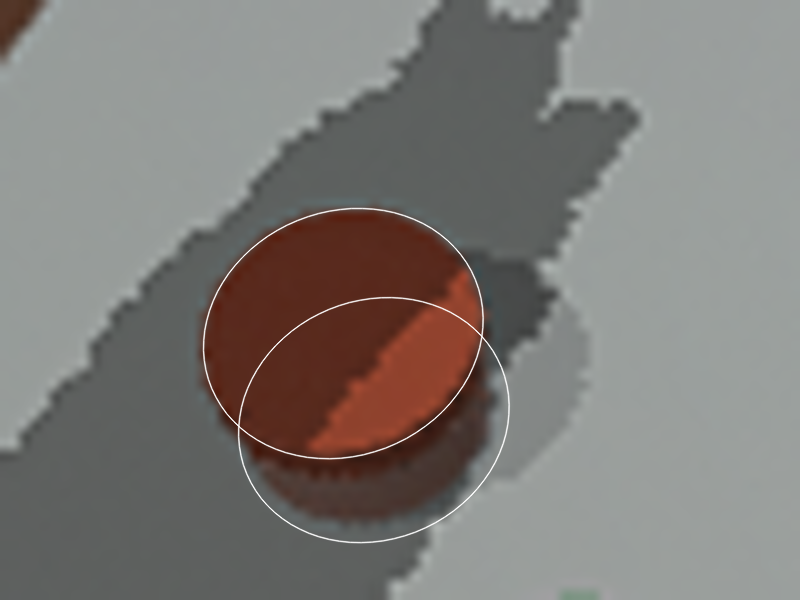

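Request:
move_arm(series=[{"rot": [0,0,0],"delta_pos": [15,-2,-7],"grip": 85},{"rot": [0,0,0],"delta_pos": [45,-2,-20],"grip": 85},{"rot": [0,0,0],"delta_pos": [85,-1,-37],"grip": 85},{"rot": [0,0,0],"delta_pos": [125,2,-55],"grip": 85},{"rot": [0,0,0],"delta_pos": [165,8,-72],"grip": 85},{"rot": [0,0,0],"delta_pos": [198,15,-86],"grip": 85},{"rot": [0,0,0],"delta_pos": [215,22,-95],"grip": 85},{"rot": [0,0,0],"delta_pos": [220,26,-97],"grip": 85}])

```text
time: 8.95
position: [431.6, -229.3, 262.0]
tool_rot: [0.593, -0.591, 0.386, -0.388]
ft_force: [-0.0, 1.1, -0.2]
finger_gap: 0.996
```

Run:
```python
from h import *
W=(432.8,-228.1)
plan([(*W,28,None)])
d=manip.get_image("wrist")
crop(d,(0,0,512,384),1.5,"w8.png",[(*W,46,33)])
```

```text
t 8.95 pos [ 431.6 -229.3  262. ] grasp [ 432.1 -229.1  107. ] jawyaw -66.3 yax [ 0.003  0.001 -1.   ] F [-0.   1.1 -0.2] gap 0.996 j [ 0.65  0.23 -0.25  1.91  0.07  1.   -0.79]
(432.8, -228.1, 28, None) delta [-0.6 79.   1.3] rot [0. 0. 0.]
```

View pics/w8.png

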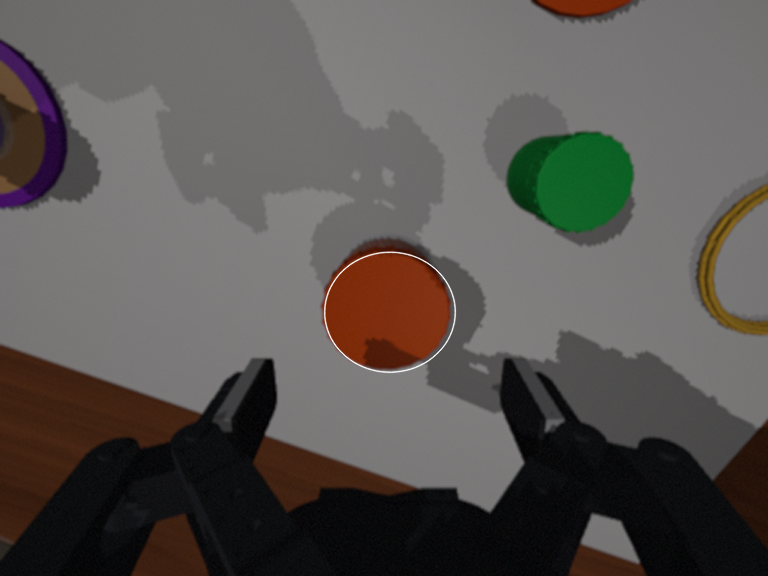

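Request:
move_arm(series=[{"rot": [0,0,0],"delta_pos": [-1,8,1],"grip": 85},{"rot": [0,0,0],"delta_pos": [-1,25,1],"grip": 85},{"rot": [0,0,0],"delta_pos": [-1,45,1],"grip": 85},{"rot": [0,0,0],"delta_pos": [-1,63,1],"grip": 85},{"rot": [0,0,0],"delta_pos": [-1,75,1],"grip": 85},{"rot": [0,0,0],"delta_pos": [-1,79,1],"grip": 85},{"rot": [0,0,0],"delta_pos": [-1,79,1],"grip": 76},{"rot": [0,0,0],"delta_pos": [-1,79,1],"grip": 72}])

```text
time: 10.0
position: [432.8, -227.7, 183.5]
tool_rot: [0.593, -0.591, 0.386, -0.388]
ft_force: [0.3, 0.4, 0.1]
finger_gap: 0.843
```

Run:
```python
from h import *
W=(432.8,-228.1)
plan([(*W,28,None)])
d=manip.get_image("wrist")
crop(d,(0,0,512,384),1.5,"w9.png")
```

```text
t 10.0 pos [ 432.8 -227.7  183.5] grasp [ 433.4 -227.6   28.5] jawyaw -66.3 yax [ 0.004  0.001 -1.   ] F [0.3 0.4 0.1] gap 0.843 j [ 0.63  0.35 -0.24  1.98  0.11  0.83 -0.83]
(432.8, -228.1, 28, None) delta [ 0.4  0.5 -0.2] rot [0. 0. 0.]
```

View pics/w9.png

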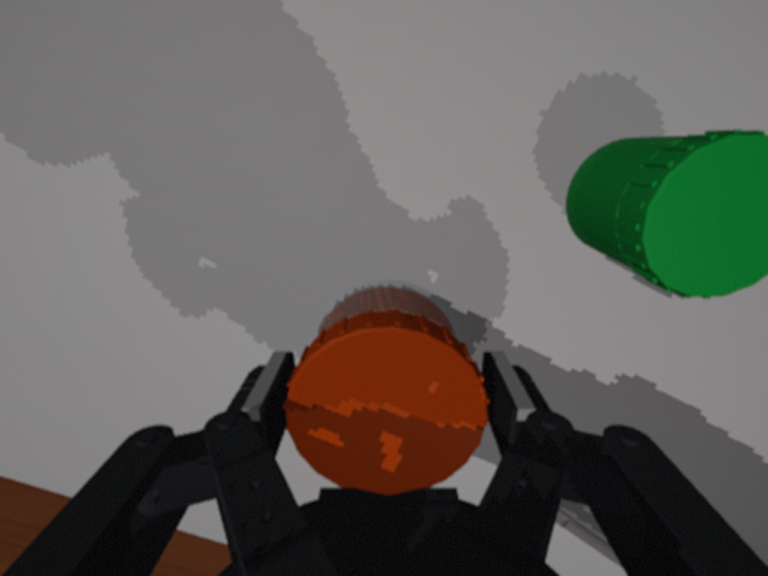

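Straddled well (jar at (388,405) between the pads). Close and lift.

Request:
move_arm(series=[{"rot": [0,0,0],"delta_pos": [0,0,0],"grip": 66},{"rot": [0,0,0],"delta_pos": [0,0,0],"grip": 62},{"rot": [0,0,0],"delta_pos": [0,0,0],"grip": 60},{"rot": [0,0,0],"delta_pos": [0,0,0],"grip": 60},{"rot": [0,0,0],"delta_pos": [0,-3,0],"grip": 60},{"rot": [0,0,0],"delta_pos": [0,-10,0],"grip": 60},{"rot": [0,0,0],"delta_pos": [0,-25,0],"grip": 60},{"rot": [0,0,0],"delta_pos": [0,-45,0],"grip": 60}], newtons=50)

```text
time: 11.05
position: [432.5, -227.7, 229.5]
tool_rot: [0.593, -0.591, 0.386, -0.388]
ft_force: [0.6, 0.7, -1.9]
finger_gap: 0.758
```

Run:
```python
from h import *
plan([(433,-228,150,None),(642.5,-241.4,120,None)])
d=manip.get_image("side")
crop(d,(200,110,360,230),5,"d10.png")
```

```text
t 11.05 pos [ 432.5 -227.7  229.5] grasp [ 433.1 -227.6   74.5] jawyaw -66.3 yax [ 0.004  0.001 -1.   ] F [ 0.6  0.7 -1.9] gap 0.758 j [ 0.64  0.27 -0.25  1.94  0.08  0.93 -0.81]
(433, -228, 150, None) delta [  0.5 -75.5   0.6] rot [0. 0. 0.]
(642.5, -241.4, 120, None) delta [ 97.  -44.7 186.9] rot [0. 0. 0.]
```

View pics/d10.png

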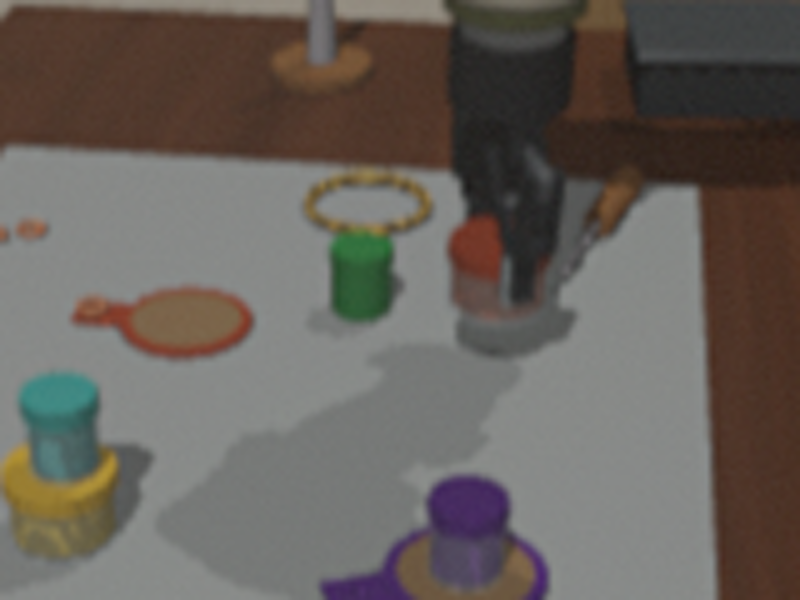

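Request:
move_arm(series=[{"rot": [0,0,0],"delta_pos": [0,-15,0],"grip": 60},{"rot": [0,0,0],"delta_pos": [7,-35,12],"grip": 60},{"rot": [0,0,0],"delta_pos": [20,-45,38],"grip": 60},{"rot": [0,0,0],"delta_pos": [37,-45,72],"grip": 60},{"rot": [0,0,0],"delta_pos": [56,-45,108],"grip": 60},{"rot": [0,0,0],"delta_pos": [75,-45,144],"grip": 60},{"rot": [0,0,0],"delta_pos": [90,-45,173],"grip": 60},{"rot": [0,0,0],"delta_pos": [97,-43,187],"grip": 60}])

```text
time: 12.1
position: [645.0, -241.3, 277.0]
tool_rot: [0.594, -0.591, 0.384, -0.389]
ft_force: [-0.2, 0.3, -0.7]
finger_gap: 0.757
```

Run:
```python
from h import *
plan([(642.5,-241.4,34.5,None)])
d=manip.get_image("side");s=manip.read_state(); x,y,z=s["position"]; zt=z-155-28.5+46
crop(d,(170,120,290,210),6.5,"d11.png",[(x,y,zt,33),(642.5,-241.4,6,38)])
d=manip.get_image("scene")
crop(d,(190,230,310,320),6.5,"s11.png",[(x,y,zt,33),(642.5,-241.4,6,38)])
```

```text
t 12.1 pos [ 645.  -241.3  277. ] grasp [ 646.3 -241.4  122. ] jawyaw -66.2 yax [ 0.008 -0.001 -1.   ] F [-0.2  0.3 -0.7] gap 0.757 j [ 0.47  0.61 -0.25  1.33  0.15  1.21 -0.94]
(642.5, -241.4, 34.5, None) delta [-1.2 87.5 -3. ] rot [0. 0. 0.]
```

View pics/d11.png

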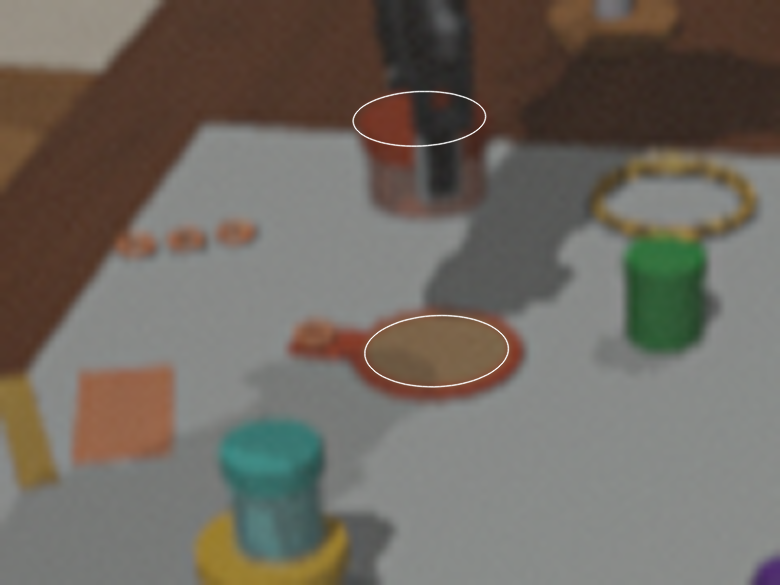

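View pics/s11.png

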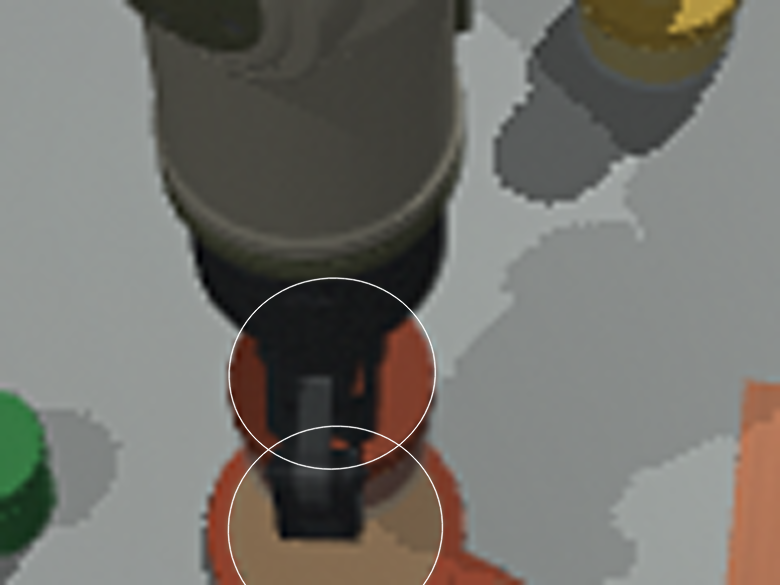

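Request:
move_arm(series=[{"rot": [0,0,0],"delta_pos": [-0.5,10,-1.5],"grip": 60},{"rot": [0,0,0],"delta_pos": [-0.5,30,-1.5],"grip": 60},{"rot": [0,0,0],"delta_pos": [-0.5,52,-1.5],"grip": 60},{"rot": [0,0,0],"delta_pos": [-0.5,68,-1.5],"grip": 60},{"rot": [0,0,0],"delta_pos": [-0.5,77,-1.5],"grip": 60},{"rot": [0,0,0],"delta_pos": [-0.5,81,-1.5],"grip": 60},{"rot": [0,0,0],"delta_pos": [-0.5,83,-1.5],"grip": 60},{"rot": [0,0,0],"delta_pos": [-0.5,84,-1.5],"grip": 60}])

```text
time: 13.2
position: [643.9, -241.3, 193.0]
tool_rot: [0.594, -0.591, 0.384, -0.389]
ft_force: [-0.4, 0.3, -0.5]
finger_gap: 0.757
```

Run:
```python
from h import *
plan([(642.5,-241.4,34.5,None)])
C=(642.5,-241.4)
cs=[(*C,6,38),(*C,52,33),(*C,6,33)]
d=manip.get_image("side")
crop(d,(190,140,270,200),8,"d12.png",cs)
d=manip.get_image("scene")
crop(d,(190,230,310,340),5,"s12.png",cs)
```

```text
t 13.2 pos [ 643.9 -241.3  193. ] grasp [ 645.3 -241.5   38. ] jawyaw -66.2 yax [ 0.009 -0.001 -1.   ] F [-0.4  0.3 -0.5] gap 0.757 j [ 0.47  0.69 -0.24  1.41  0.17  1.06 -0.95]
(642.5, -241.4, 34.5, None) delta [-0.5  3.5 -1.3] rot [0. 0. 0.]
```

View pics/d12.png

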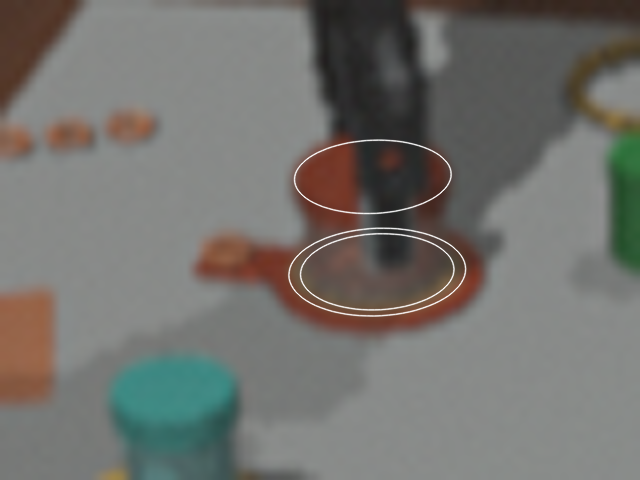

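View pics/s12.png

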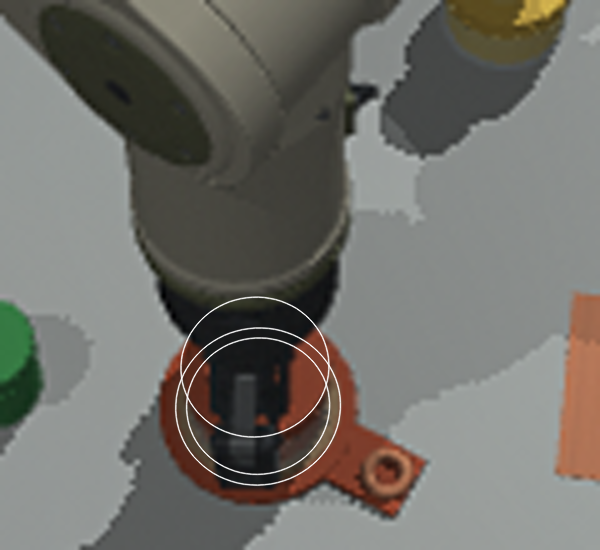

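Well centred; lower the last 4 mm until contact.

Request:
move_arm(series=[{"rot": [0,0,0],"delta_pos": [0,1,0],"grip": 60},{"rot": [0,0,0],"delta_pos": [0,2,0],"grip": 60},{"rot": [0,0,0],"delta_pos": [0,3,0],"grip": 60},{"rot": [0,0,0],"delta_pos": [0,3.5,0],"grip": 60},{"rot": [0,0,0],"delta_pos": [0,4,0],"grip": 60},{"rot": [0,0,0],"delta_pos": [0,4,0],"grip": 60},{"rot": [0,0,0],"delta_pos": [0,4,0],"grip": 60},{"rot": [0,0,0],"delta_pos": [0,4,0],"grip": 60}])

```text
time: 14.3
position: [644.0, -241.2, 190.4]
tool_rot: [0.594, -0.591, 0.383, -0.389]
ft_force: [-4.0, 2.4, 9.5]
finger_gap: 0.76
```

Request:
move_arm(series=[{"rot": [0,0,0],"delta_pos": [0,0,0],"grip": 70},{"rot": [0,0,0],"delta_pos": [0,0,0],"grip": 80},{"rot": [0,0,0],"delta_pos": [0,0,0],"grip": 85},{"rot": [0,0,0],"delta_pos": [0,-3,0],"grip": 85},{"rot": [0,0,0],"delta_pos": [0,-20,0],"grip": 85},{"rot": [0,0,0],"delta_pos": [0,-55,0],"grip": 85},{"rot": [0,0,0],"delta_pos": [0,-95,0],"grip": 85},{"rot": [0,0,0],"delta_pos": [0,-130,0],"grip": 85}])

```text
time: 15.3
position: [642.8, -241.0, 323.7]
tool_rot: [0.594, -0.591, 0.383, -0.39]
ft_force: [-0.1, 0.2, 0.8]
finger_gap: 0.994
```

Run:
```python
from h import *
plan([(657.6,1.6,155,-67)])
C=(642.5,-241.4)
cs=[(*C,6,38),(*C,52,33)]
d=manip.get_image("side")
crop(d,(190,140,270,200),8,"d13.png",cs)
```

```text
t 15.3 pos [ 642.8 -241.   323.7] grasp [ 644.6 -241.3  168.7] jawyaw -66.2 yax [ 0.011 -0.002 -1.   ] F [-0.1  0.2  0.8] gap 0.994 j [ 0.47  0.57 -0.25  1.29  0.14  1.29 -0.93]
(657.6, 1.6, 155, -67) delta [-216.2   13.4  111.2] rot [-0.01   0.014  0.006]
```

View pics/d13.png

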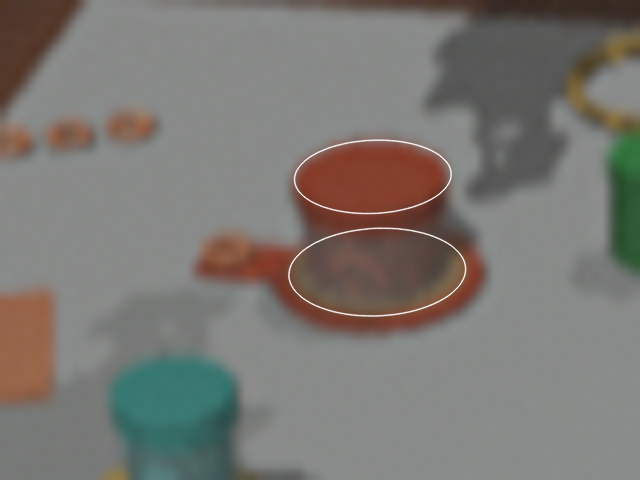

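Copper jar sits centred. Now the turquoise one.

Request:
move_arm(series=[{"rot": [-0.01,0.014,0.006],"delta_pos": [-15,1,8],"grip": 85},{"rot": [-0.01,0.014,0.006],"delta_pos": [-45,4,23],"grip": 85},{"rot": [-0.01,0.014,0.006],"delta_pos": [-85,6,44],"grip": 85},{"rot": [-0.01,0.014,0.006],"delta_pos": [-125,9,64],"grip": 85},{"rot": [-0.01,0.014,0.006],"delta_pos": [-165,11,85],"grip": 85},{"rot": [-0.01,0.014,0.006],"delta_pos": [-195,13,100],"grip": 85},{"rot": [-0.01,0.014,0.006],"delta_pos": [-212,13,109],"grip": 85},{"rot": [-0.01,0.014,0.006],"delta_pos": [-216,13,111],"grip": 85}])

```text
time: 16.35
position: [658.7, 2.1, 316.5]
tool_rot: [0.591, -0.589, 0.387, -0.393]
ft_force: [-0.4, -0.8, -0.0]
finger_gap: 0.995
```

Run:
```python
from h import *
plan([(657.6,1.6,78,-67)])
d=manip.get_image("wrist")
crop(d,(0,0,512,384),1.5,"w14.png",[(657.6,1.6,96,22)])
```

```text
t 16.35 pos [658.7   2.1 316.5] grasp [659.8   1.7 161.5] jawyaw -66.9 yax [ 0.008 -0.002 -1.   ] F [-0.4 -0.8 -0. ] gap 0.995 j [ 0.16  0.52 -0.31  1.38  0.17  1.25 -1.33]
(657.6, 1.6, 78, -67) delta [-0.4 83.5 -1.7] rot [-0.006  0.001  0.005]
```

View pics/w14.png

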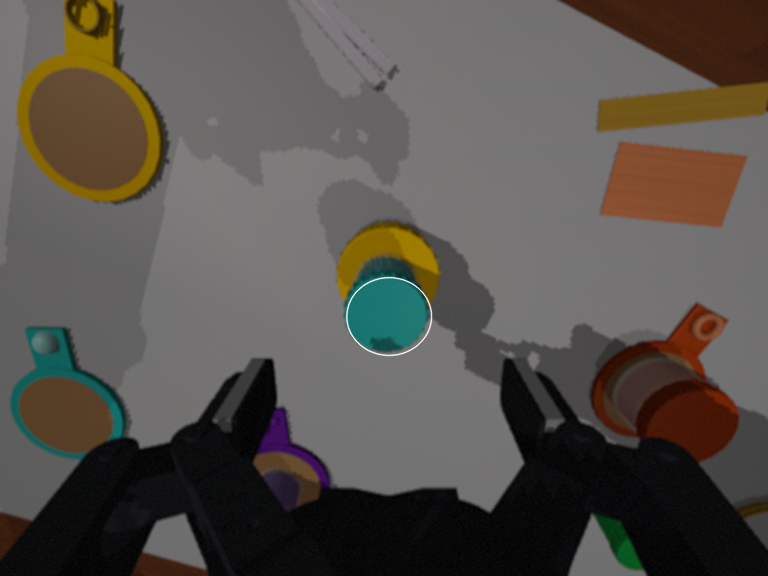

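Request:
move_arm(series=[{"rot": [-0.006,0,0.005],"delta_pos": [0,10,-1],"grip": 85},{"rot": [-0.006,0,0.005],"delta_pos": [0,30,-1.7],"grip": 85},{"rot": [-0.006,0,0.005],"delta_pos": [0,52,-1.7],"grip": 85},{"rot": [-0.006,0,0.005],"delta_pos": [0,70,-1.7],"grip": 85},{"rot": [-0.006,0,0.005],"delta_pos": [0,80,-1.7],"grip": 85},{"rot": [-0.006,0,0.005],"delta_pos": [0,83.5,-1.7],"grip": 80},{"rot": [-0.006,0,0.005],"delta_pos": [0,83.5,-1.7],"grip": 65},{"rot": [-0.006,0,0.005],"delta_pos": [0,83.5,-1.7],"grip": 55}], newtons=40)

```text
time: 17.4
position: [658.0, 0.6, 233.6]
tool_rot: [0.59, -0.59, 0.39, -0.391]
ft_force: [-0.5, -0.3, -0.4]
finger_gap: 0.646
```

Run:
```python
from h import *
plan([(657.6,1.6,78,-67)])
d=manip.get_image("wrist")
crop(d,(0,0,512,384),1.5,"w15.png",[(657.6,1.6,96,22)])
```

```text
t 17.4 pos [6.580e+02 6.000e-01 2.336e+02] grasp [6.582e+02 5.000e-01 7.860e+01] jawyaw -67.0 yax [ 0.001 -0.    -1.   ] F [-0.5 -0.3 -0.4] gap 0.646 j [ 0.16  0.6  -0.3   1.47  0.19  1.11 -1.35]
(657.6, 1.6, 78, -67) delta [-1.1  0.6  0. ] rot [-0.001 -0.     0.001]
```

View pics/w15.png

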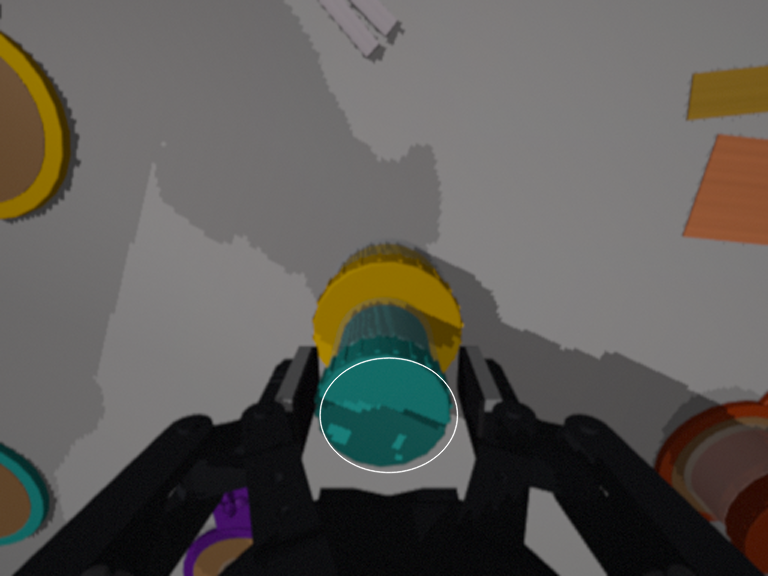

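Request:
move_arm(series=[{"rot": [0,0,0],"delta_pos": [-1.5,0,1],"grip": 52},{"rot": [0,0,0],"delta_pos": [-1.5,0,1],"grip": 46},{"rot": [0,0,0],"delta_pos": [-1.5,0,1],"grip": 40},{"rot": [0,0,0],"delta_pos": [-1.5,0,1],"grip": 38},{"rot": [0,0,0],"delta_pos": [-1.5,0,1],"grip": 38},{"rot": [0,0,0],"delta_pos": [-1.5,-2,1],"grip": 38},{"rot": [0,0,0],"delta_pos": [-1.5,-8,1],"grip": 38},{"rot": [0,0,0],"delta_pos": [-1.5,-20,1],"grip": 38}], newtons=40)

```text
time: 18.45
position: [658.0, 2.2, 253.4]
tool_rot: [-0.589, 0.59, -0.39, 0.39]
ft_force: [0.8, -0.2, -1.1]
finger_gap: 0.508
```

Run:
```python
from h import *
plan([(657,2,170,-67),(432.6,197.4,120,-67)])
d=manip.get_image("wrist")
crop(d,(0,0,512,384),1.5,"w16.png")
```

```text
t 18.45 pos [658.    2.2 253.4] grasp [657.9   2.1  98.4] jawyaw -67.0 yax [-0.001 -0.001 -1.   ] F [ 0.8 -0.2 -1.1] gap 0.508 j [ 0.16  0.58 -0.3   1.45  0.18  1.14 -1.34]
(657, 2, 170, -67) delta [ -0.2 -71.6  -1. ] rot [ 0.001 -0.     0.   ]
(432.6, 197.4, 120, -67) delta [-267.7  -21.6 -131.3] rot [ 0.001 -0.     0.   ]
```

View pics/w16.png

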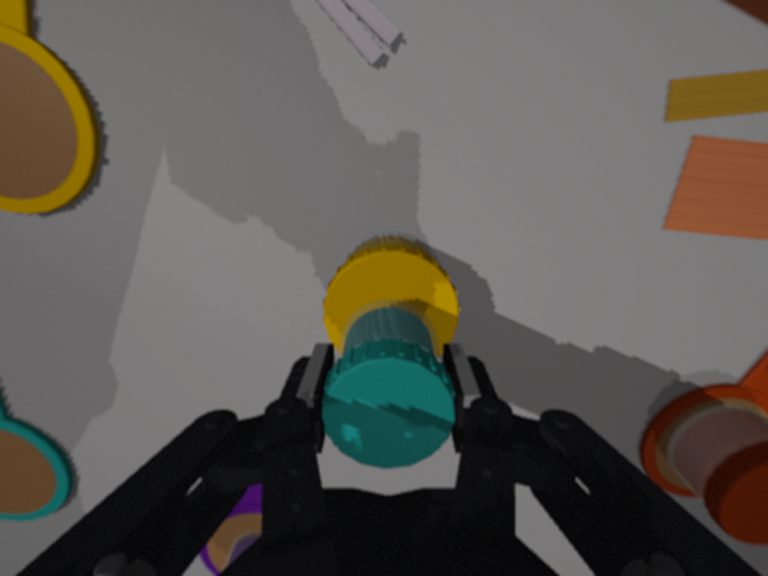

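Request:
move_arm(series=[{"rot": [0,0,0],"delta_pos": [0,-18,0],"grip": 38},{"rot": [0,0,0],"delta_pos": [-20,-38,-10],"grip": 38},{"rot": [0,0,0],"delta_pos": [-65,-45,-32],"grip": 38},{"rot": [0,0,0],"delta_pos": [-115,-45,-56],"grip": 38},{"rot": [0,0,0],"delta_pos": [-165,-45,-81],"grip": 38},{"rot": [0,0,0],"delta_pos": [-215,-42,-105],"grip": 38},{"rot": [0,0,0],"delta_pos": [-253,-38,-124],"grip": 38},{"rot": [0,0,0],"delta_pos": [-268,-34,-131],"grip": 38}])

```text
time: 19.5
position: [431.6, 200.0, 290.6]
tool_rot: [0.591, -0.589, 0.388, -0.391]
ft_force: [-0.3, -0.4, -0.6]
finger_gap: 0.502
```

Run:
```python
from h import *
C=(432.6,197.4)
plan([(*C,38.5,-67)])
s=manip.read_state(); x,y,z=s["position"]; zt=z-155-78.5+96
d=manip.get_image("side")
crop(d,(220,170,320,300),4.5,"d17.png",[(x,y,zt,22),(x,y,zt-50,22),(*C,6,38)])
d=manip.get_image("scene")
crop(d,(200,90,320,180),6.5,"s17.png",[(x,y,zt,22),(*C,6,38)])
```

```text
t 19.5 pos [431.6 200.  290.6] grasp [432.4 200.  135.6] jawyaw -66.8 yax [ 0.005  0.    -1.   ] F [-0.3 -0.4 -0.6] gap 0.502 j [-0.07  0.19 -0.47  1.91  0.1   1.07 -1.75]
(432.6, 197.4, 38.5, -67) delta [ 2.6 97.1 -0.6] rot [-0.005  0.004  0.002]
```

View pics/d17.png

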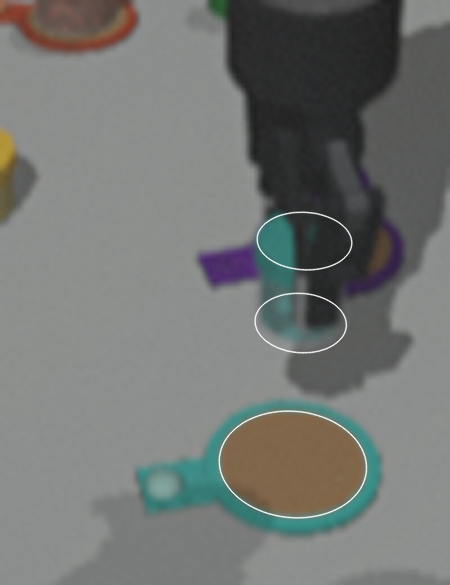

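View pics/s17.png

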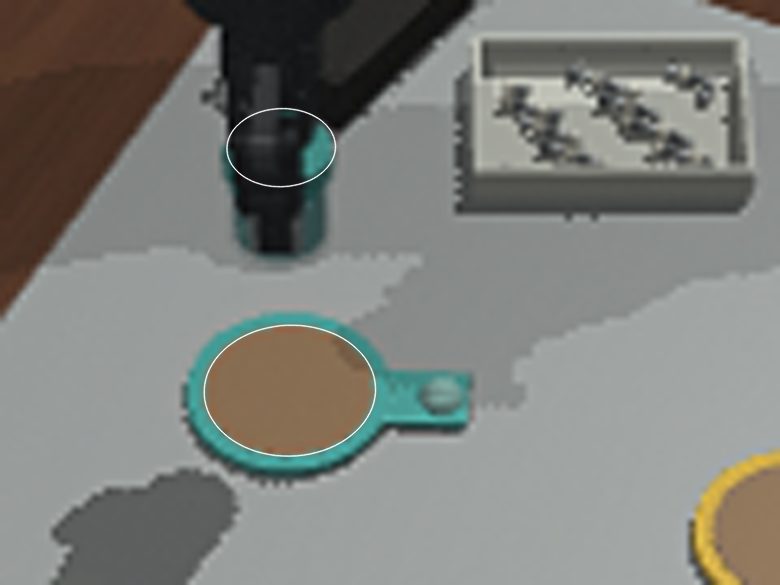

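Request:
move_arm(series=[{"rot": [-0.005,0.004,0.002],"delta_pos": [2,10,0],"grip": 38},{"rot": [-0.005,0.004,0.002],"delta_pos": [2.6,30,0.3],"grip": 38},{"rot": [-0.005,0.004,0.002],"delta_pos": [2.6,52,0.3],"grip": 38},{"rot": [-0.005,0.004,0.002],"delta_pos": [2.6,70,0.3],"grip": 38},{"rot": [-0.005,0.004,0.002],"delta_pos": [2.6,82,0.3],"grip": 38},{"rot": [-0.005,0.004,0.002],"delta_pos": [2.6,89,0.3],"grip": 38},{"rot": [-0.005,0.004,0.002],"delta_pos": [2.6,92,0.3],"grip": 38},{"rot": [-0.005,0.004,0.002],"delta_pos": [2.6,93,0.3],"grip": 38}])

```text
time: 20.6
position: [434.4, 196.9, 197.2]
tool_rot: [-0.589, 0.59, -0.391, 0.39]
ft_force: [-0.8, 0.1, 0.6]
finger_gap: 0.504
```

Run:
```python
from h import *
C=(432.6,197.4)
plan([(*C,38.5,-67)])
cs=[(*C,6,38),(*C,56,22),(*C,6,22)]
d=manip.get_image("side")
crop(d,(230,220,320,300),6,"d18.png",cs)
d=manip.get_image("scene")
crop(d,(200,90,320,180),6.5,"s18.png",cs)
```

```text
t 20.6 pos [434.4 196.9 197.2] grasp [434.2 196.8  42.2] jawyaw -67.1 yax [-0.001 -0.    -1.   ] F [-0.8  0.1  0.6] gap 0.504 j [-0.1   0.33 -0.45  1.99  0.18  0.87 -1.82]
(432.6, 197.4, 38.5, -67) delta [-1.2  3.7 -1.4] rot [ 0.001 -0.001 -0.   ]
```

View pics/d18.png

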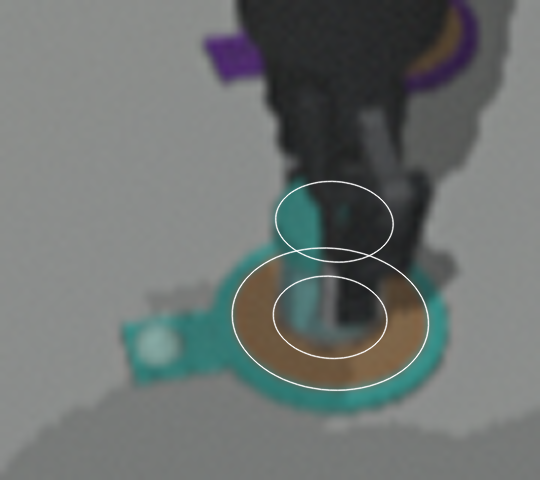

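View pics/s18.png

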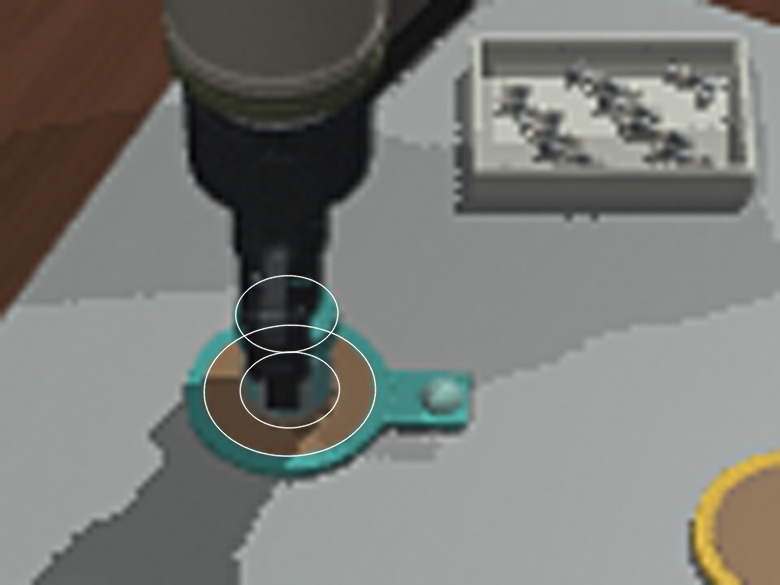

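Centred; lower to contact.

Request:
move_arm(series=[{"rot": [0,0,0],"delta_pos": [0,1,0],"grip": 38},{"rot": [0,0,0],"delta_pos": [0,2,0],"grip": 38},{"rot": [0,0,0],"delta_pos": [0,3,0],"grip": 38},{"rot": [0,0,0],"delta_pos": [0,3.7,0],"grip": 38},{"rot": [0,0,0],"delta_pos": [0,4.2,0],"grip": 38},{"rot": [0,0,0],"delta_pos": [0,4.2,0],"grip": 38},{"rot": [0,0,0],"delta_pos": [0,4.2,0],"grip": 38},{"rot": [0,0,0],"delta_pos": [0,4.2,0],"grip": 38}])

```text
time: 21.7
position: [434.3, 197.0, 194.0]
tool_rot: [-0.589, 0.59, -0.391, 0.391]
ft_force: [-4.2, -2.0, 12.5]
finger_gap: 0.503
```

Contact (12 N). Release and rise.

Request:
move_arm(series=[{"rot": [0,0,0],"delta_pos": [0,0,0],"grip": 50},{"rot": [0,0,0],"delta_pos": [0,0,0],"grip": 65},{"rot": [0,0,0],"delta_pos": [0,0,0],"grip": 80},{"rot": [0,0,0],"delta_pos": [0,-4,0],"grip": 80},{"rot": [0,0,0],"delta_pos": [0,-20,0],"grip": 80},{"rot": [0,0,0],"delta_pos": [0,-50,0],"grip": 85},{"rot": [0,0,0],"delta_pos": [0,-80,0],"grip": 85},{"rot": [0,0,0],"delta_pos": [0,-100,0],"grip": 85}])

```text
time: 22.7
position: [434.5, 197.4, 296.7]
tool_rot: [0.59, -0.589, 0.39, -0.391]
ft_force: [0.1, 0.5, 0.3]
finger_gap: 0.995
```

Run:
```python
from h import *
C=(432.6,197.4); cs=[(*C,6,38),(*C,56,22),(*C,6,22)]
d=manip.get_image("side")
crop(d,(230,220,320,300),6,"d20.png",cs)
G=(659.5,3)
crop(d,(180,170,240,230),10,"d20g.png",[(*G,46,33)])
d=manip.get_image("scene")
crop(d,(260,190,330,250),10,"s20g.png",[(*G,46,33)])
plan([(*G,120,-67)])
```

```text
t 22.8 pos [435.  197.7 297.4] grasp [435.8 197.9 142.4] jawyaw -67.1 yax [ 0.005  0.001 -1.   ] F [ 0.9  0.8 -0.3] gap 0.995 j [-0.06  0.18 -0.47  1.89  0.1   1.08 -1.75]
(659.5, 3, 120, -67) delta [266.7  23.2 130.7] rot [-0.005 -0.001  0.001]
```

View pics/d20.png

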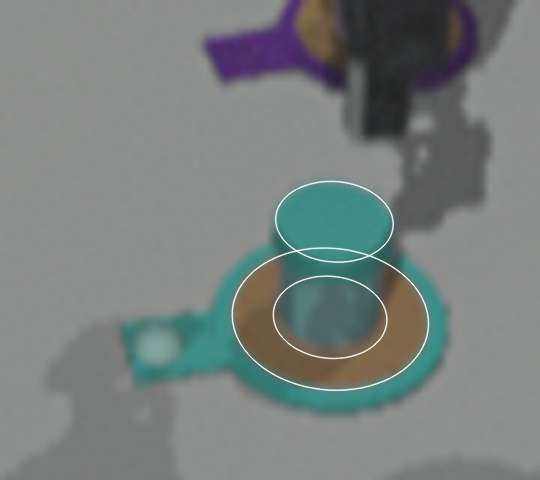

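View pics/d20g.png

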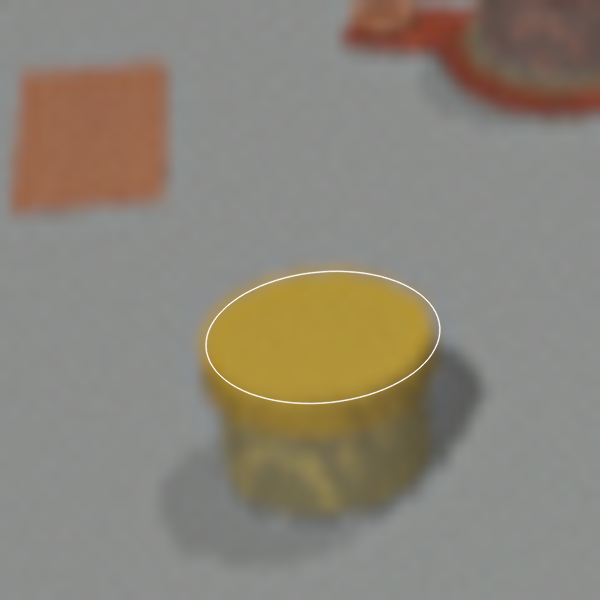

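View pics/s20g.png

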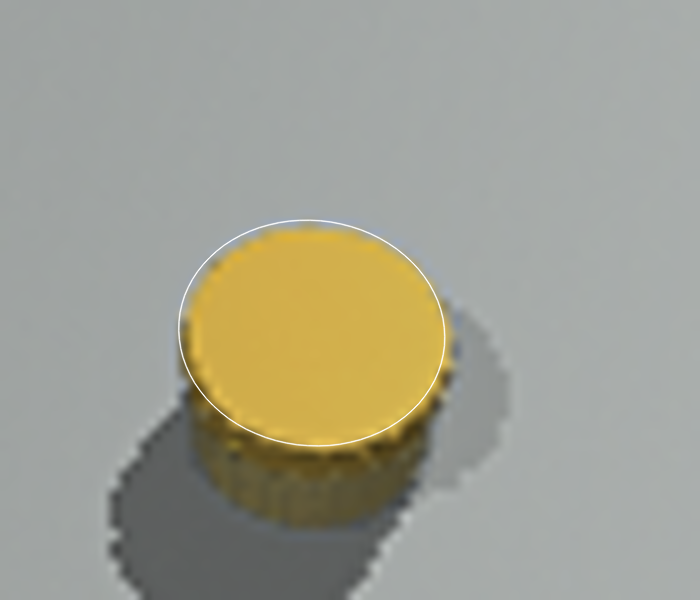

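Request:
move_arm(series=[{"rot": [-0.005,0,0],"delta_pos": [15,0,7],"grip": 85},{"rot": [-0.005,0,0],"delta_pos": [50,0,25],"grip": 85},{"rot": [-0.005,0,0],"delta_pos": [100,3,49],"grip": 85},{"rot": [-0.005,0,0],"delta_pos": [150,7,74],"grip": 85},{"rot": [-0.005,0,0],"delta_pos": [200,14,98],"grip": 85},{"rot": [-0.005,0,0],"delta_pos": [243,22,119],"grip": 85},{"rot": [-0.005,0,0],"delta_pos": [264,27,130],"grip": 85},{"rot": [-0.005,0,0],"delta_pos": [268,30,132],"grip": 85}])

```text
time: 23.8
position: [661.9, -0.8, 266.1]
tool_rot: [-0.588, 0.59, -0.392, 0.391]
ft_force: [0.2, 1.1, 1.0]
finger_gap: 0.996
```

Run:
```python
from h import *
G=(660.5,2)
plan([(*G,28.5,-67)])
d=manip.get_image("wrist")
crop(d,(0,0,512,384),1.5,"w21.png",[(*G,46,33)])
```

```text
t 23.8 pos [661.9  -0.8 266.1] grasp [661.6  -1.1 111.1] jawyaw -67.3 yax [-0.002 -0.002 -1.   ] F [0.2 1.1 1. ] gap 0.996 j [ 0.16  0.58 -0.3   1.42  0.18  1.17 -1.34]
(660.5, 2, 28.5, -67) delta [-3.2 82.6  0. ] rot [ 0.003 -0.005  0.001]
```

View pics/w21.png

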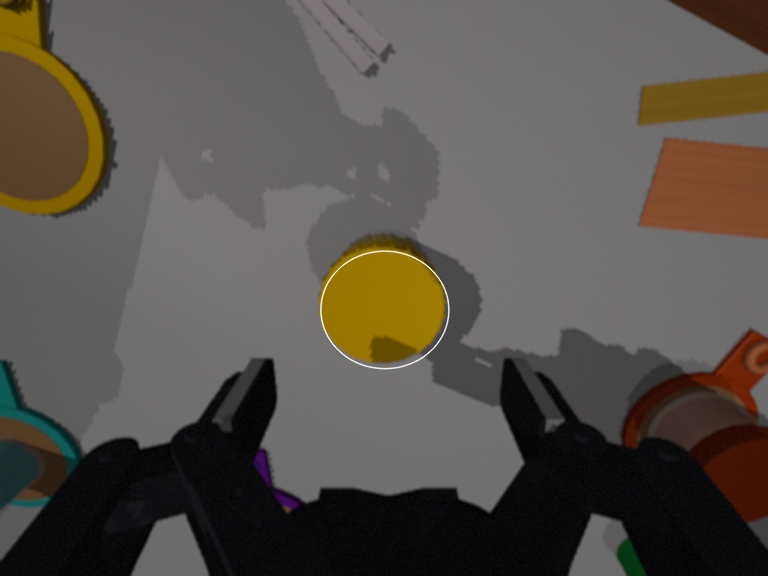

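Request:
move_arm(series=[{"rot": [0.003,-0.005,0],"delta_pos": [-3,8,0.5],"grip": 85},{"rot": [0.003,-0.005,0],"delta_pos": [-3.5,26,0.8],"grip": 85},{"rot": [0.003,-0.005,0],"delta_pos": [-3.5,48,0.8],"grip": 85},{"rot": [0.003,-0.005,0],"delta_pos": [-3.5,67,0.8],"grip": 85},{"rot": [0.003,-0.005,0],"delta_pos": [-3.5,79,0.8],"grip": 85},{"rot": [0.003,-0.005,0],"delta_pos": [-3.5,82.5,0.8],"grip": 85},{"rot": [0.003,-0.005,0],"delta_pos": [-3.5,82.5,0.8],"grip": 77},{"rot": [0.003,-0.005,0],"delta_pos": [-3.5,82.5,0.8],"grip": 73}])

```text
time: 24.85
position: [661.0, 3.9, 184.5]
tool_rot: [0.59, -0.59, 0.389, -0.39]
ft_force: [0.2, -0.5, 0.1]
finger_gap: 0.854
```

Run:
```python
from h import *
plan([(660.5,2,28.5,-67)])
d=manip.get_image("wrist")
crop(d,(0,0,512,384),1.5,"w22.png")
```

```text
t 24.85 pos [661.    3.9 184.5] grasp [661.3   3.9  29.5] jawyaw -66.9 yax [ 0.002 -0.    -1.   ] F [ 0.2 -0.5  0.1] gap 0.854 j [ 0.15  0.66 -0.29  1.49  0.21  1.02 -1.36]
(660.5, 2, 28.5, -67) delta [ 1.5  1.  -1.2] rot [-0.002  0.002  0.001]
```

View pics/w22.png

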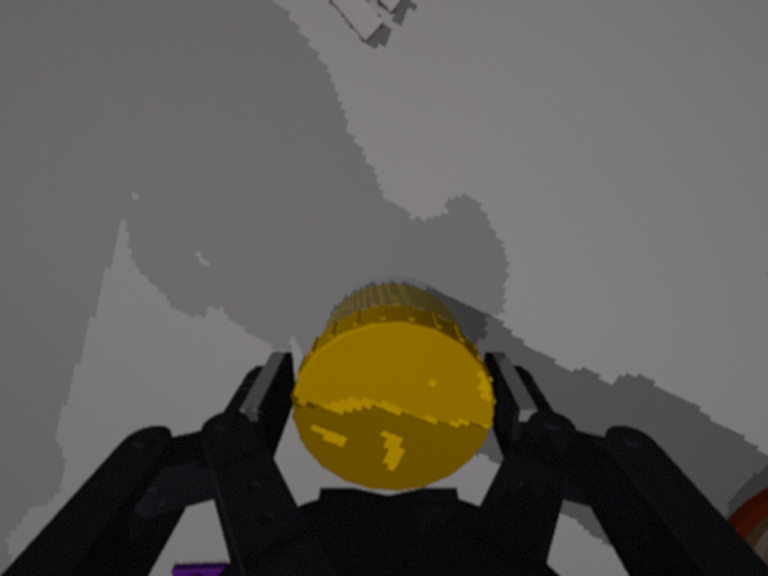

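Request:
move_arm(series=[{"rot": [0,0,0],"delta_pos": [1.5,0.5,0],"grip": 71},{"rot": [0,0,0],"delta_pos": [1.5,0.5,0],"grip": 66},{"rot": [0,0,0],"delta_pos": [1.5,0.5,0],"grip": 60},{"rot": [0,0,0],"delta_pos": [1.5,0.5,0],"grip": 60},{"rot": [0,0,0],"delta_pos": [1.5,0.5,0],"grip": 60},{"rot": [0,0,0],"delta_pos": [1.5,-4,0],"grip": 60},{"rot": [0,0,0],"delta_pos": [1.5,-15,0],"grip": 60},{"rot": [0,0,0],"delta_pos": [1.5,-35,0],"grip": 60}], newtons=50)

```text
time: 25.9
position: [661.1, 2.5, 219.6]
tool_rot: [-0.59, 0.59, -0.39, 0.39]
ft_force: [-0.2, -0.6, -2.8]
finger_gap: 0.76
```

Run:
```python
from h import *
plan([(666.4,218.3,110,-67)])
d=manip.get_image("side")
crop(d,(130,150,290,270),5,"d23.png")
```

```text
t 25.9 pos [661.1   2.5 219.6] grasp [661.    2.5  64.6] jawyaw -66.9 yax [-0. -0. -1.] F [-0.2 -0.6 -2.8] gap 0.76 j [ 0.15  0.62 -0.3   1.47  0.19  1.09 -1.35]
(666.4, 218.3, 110, -67) delta [-196.4  -45.5   89.6] rot [ 0.     0.002 -0.   ]
```

View pics/d23.png

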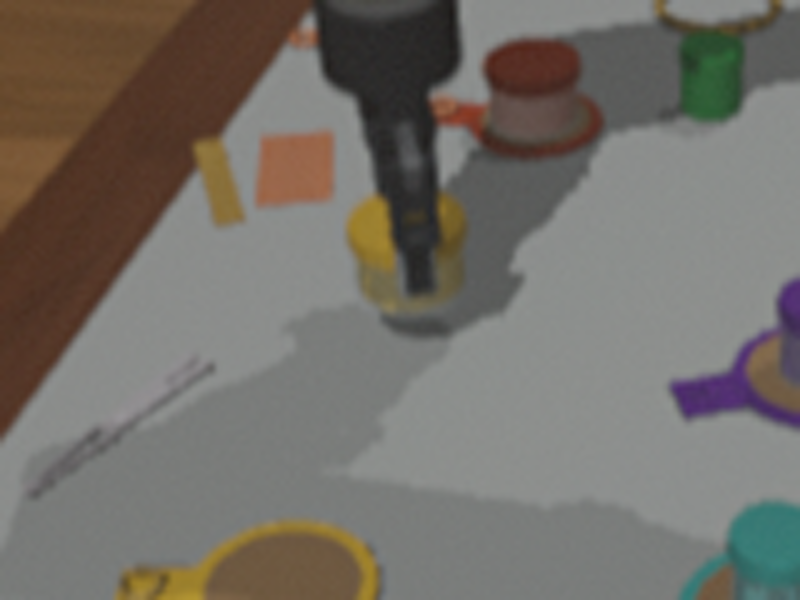

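Request:
move_arm(series=[{"rot": [0,0,0],"delta_pos": [-3,-15,1],"grip": 60},{"rot": [0,0,0],"delta_pos": [-20,-30,9],"grip": 60},{"rot": [0,0,0],"delta_pos": [-50,-38,23],"grip": 60},{"rot": [0,0,0],"delta_pos": [-88,-40,40],"grip": 60},{"rot": [0,0,0],"delta_pos": [-126,-40,58],"grip": 60},{"rot": [0,0,0],"delta_pos": [-164,-40,75],"grip": 60},{"rot": [0,0,0],"delta_pos": [-188,-38,86],"grip": 60},{"rot": [0,0,0],"delta_pos": [-196,-36,90],"grip": 60}])

```text
time: 26.95
position: [666.9, 222.6, 260.4]
tool_rot: [0.593, -0.589, 0.387, -0.389]
ft_force: [0.8, -1.0, -2.3]
finger_gap: 0.762
```

Run:
```python
from h import *
C=(666.4,218.3)
plan([(*C,35,-67)])
s=manip.read_state(); x,y,z=s["position"]; zt=z-155-29+46
d=manip.get_image("side")
crop(d,(140,190,260,300),5,"d24.png",[(x,y,zt,33),(*C,6,38)])
d=manip.get_image("scene")
crop(d,(270,110,390,200),6.5,"s24.png",[(x,y,zt,33),(*C,6,38)])
```

```text
t 26.95 pos [666.9 222.6 260.4] grasp [667.7 222.9 105.4] jawyaw -66.6 yax [ 0.005  0.002 -1.   ] F [ 0.8 -1.  -2.3] gap 0.762 j [-0.16  0.67 -0.33  1.29  0.22  1.21 -1.66]
(666.4, 218.3, 35, -67) delta [ 3.7 70.4 -2.6] rot [-0.006  0.007 -0.   ]
```

View pics/d24.png

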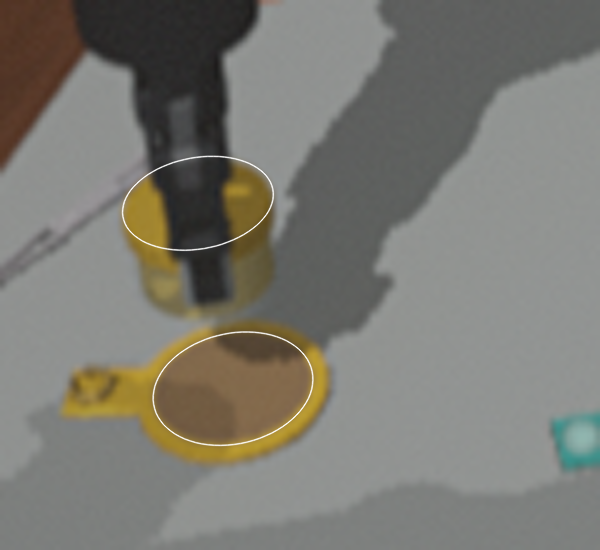

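View pics/s24.png

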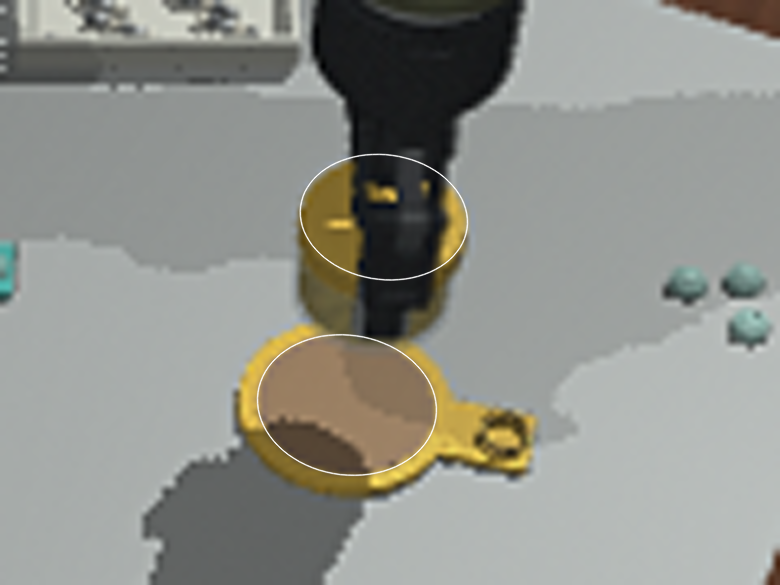

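Request:
move_arm(series=[{"rot": [-0.006,0.005,0],"delta_pos": [2,8,-1],"grip": 60},{"rot": [-0.006,0.005,0],"delta_pos": [3.7,25,-2],"grip": 60},{"rot": [-0.006,0.005,0],"delta_pos": [3.7,42,-2],"grip": 60},{"rot": [-0.006,0.005,0],"delta_pos": [3.7,54,-2],"grip": 60},{"rot": [-0.006,0.005,0],"delta_pos": [3.7,61,-2],"grip": 60},{"rot": [-0.006,0.005,0],"delta_pos": [3.7,64,-2],"grip": 60},{"rot": [-0.006,0.005,0],"delta_pos": [3.7,66,-2],"grip": 60},{"rot": [-0.006,0.005,0],"delta_pos": [3.7,66,-2],"grip": 60}])

```text
time: 28.05
position: [667.6, 215.9, 194.1]
tool_rot: [-0.589, 0.59, -0.39, 0.391]
ft_force: [-0.8, -0.2, -1.9]
finger_gap: 0.755
```

Run:
```python
from h import *
C=(666.4,218.3)
plan([(*C,35,-67)])
cs=[(*C,6,38),(*C,52,33)]
d=manip.get_image("side")
crop(d,(140,210,240,300),6,"d25.png",cs)
d=manip.get_image("scene")
crop(d,(270,110,390,200),6.5,"s25.png",cs)
```

```text
t 28.05 pos [667.6 215.9 194.1] grasp [667.6 215.7  39.1] jawyaw -67.0 yax [-0.    -0.002 -1.   ] F [-0.8 -0.2 -1.9] gap 0.755 j [-0.16  0.73 -0.32  1.35  0.24  1.1  -1.68]
(666.4, 218.3, 35, -67) delta [-2.7  4.1 -0.1] rot [ 0.001 -0.001  0.001]
```

View pics/d25.png

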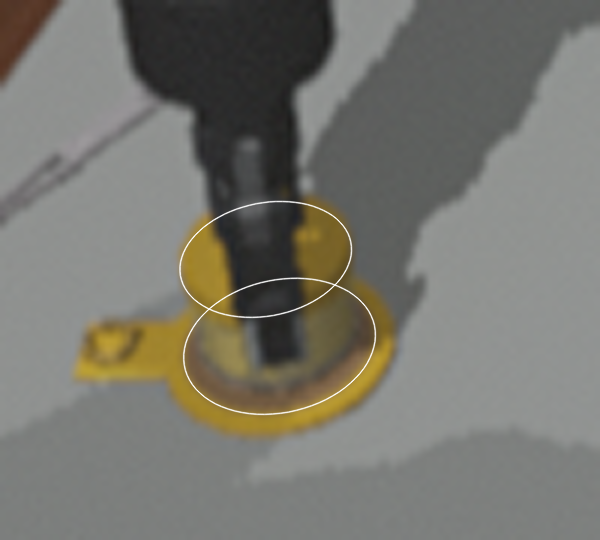

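View pics/s25.png

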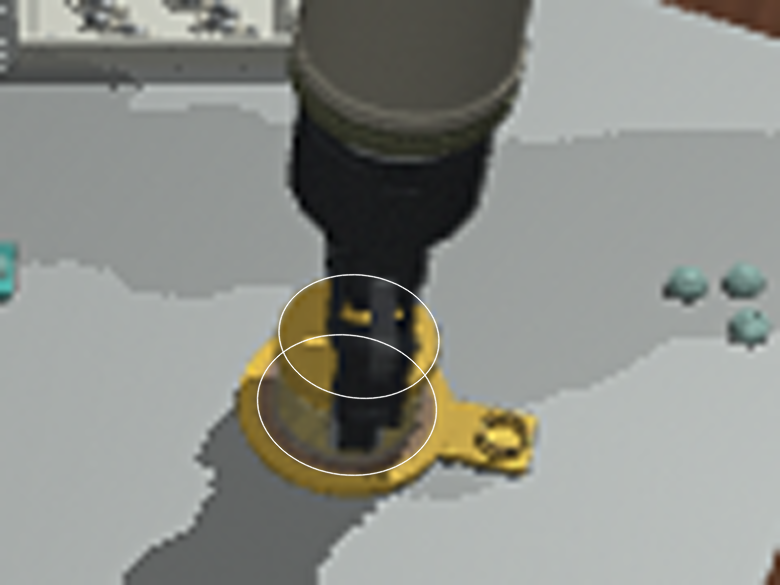

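Request:
move_arm(series=[{"rot": [0,0,0],"delta_pos": [-1,1,0],"grip": 60},{"rot": [0,0,0],"delta_pos": [-1.5,2,0],"grip": 60},{"rot": [0,0,0],"delta_pos": [-1.5,3,0],"grip": 60},{"rot": [0,0,0],"delta_pos": [-1.5,4,0],"grip": 60},{"rot": [0,0,0],"delta_pos": [-1.5,4.5,0],"grip": 60},{"rot": [0,0,0],"delta_pos": [-1.5,4.5,0],"grip": 60},{"rot": [0,0,0],"delta_pos": [-1.5,4.5,0],"grip": 60},{"rot": [0,0,0],"delta_pos": [-1.5,4.5,0],"grip": 60}])

```text
time: 29.15
position: [667.0, 217.4, 190.8]
tool_rot: [-0.589, 0.59, -0.39, 0.391]
ft_force: [-4.0, -1.1, 4.6]
finger_gap: 0.761
```

Request:
move_arm(series=[{"rot": [0,0,0],"delta_pos": [0,0,0],"grip": 70},{"rot": [0,0,0],"delta_pos": [0,0,0],"grip": 80},{"rot": [0,0,0],"delta_pos": [0,0,0],"grip": 85},{"rot": [0,0,0],"delta_pos": [0,-3,0],"grip": 85},{"rot": [0,0,0],"delta_pos": [0,-20,0],"grip": 85},{"rot": [0,0,0],"delta_pos": [0,-55,0],"grip": 85},{"rot": [0,0,0],"delta_pos": [0,-100,0],"grip": 85},{"rot": [0,0,0],"delta_pos": [0,-140,0],"grip": 85}])

```text
time: 30.15
position: [666.9, 217.7, 334.3]
tool_rot: [0.59, -0.589, 0.39, -0.391]
ft_force: [1.5, -0.2, -0.1]
finger_gap: 1.0
```

Run:
```python
from h import *
S={"A":(429.5,10.6,56,22),"O":(432.6,197.4,56,22),"G":(666.4,218.3,52,33),"C":(642.5,-241.4,52,33)}
cs=[]
for k,v in S.items(): cs+= [v,(v[0],v[1],6,38)]
plan([(660,218,180,None)])
d=manip.get_image("side"); crop(d,(120,130,330,300),3.5,"d27.png",cs)
crop(d,(60,130,330,384),2.2,"d27b.png")
d=manip.get_image("scene"); crop(d,(110,60,370,384),1.8,"s27.png",cs)
```

```text
t 30.15 pos [666.9 217.7 334.3] grasp [667.4 217.6 179.3] jawyaw -67.0 yax [ 0.003 -0.    -1.   ] F [ 1.5 -0.2 -0.1] gap 1.0 j [-0.15  0.61 -0.34  1.21  0.2   1.35 -1.65]
(660, 218, 180, None) delta [-3.  -0.8 -6.2] rot [0. 0. 0.]
```

View pics/d27.png

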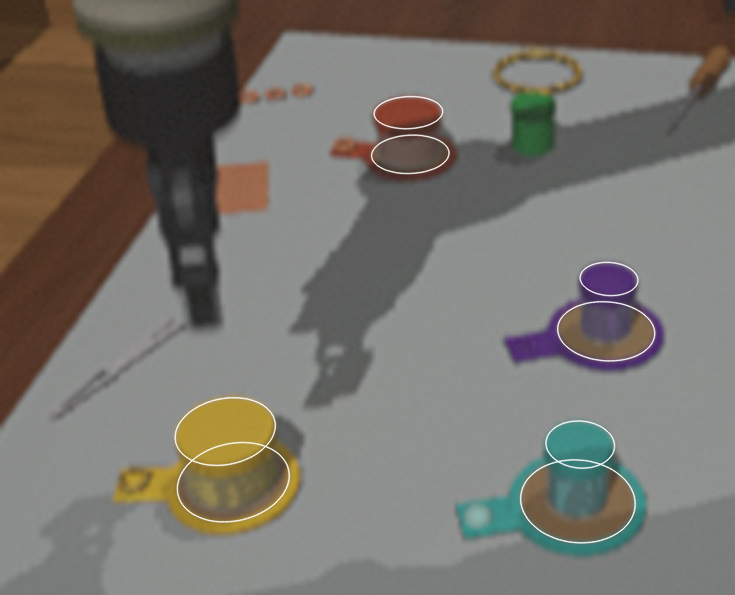

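View pics/s27.png

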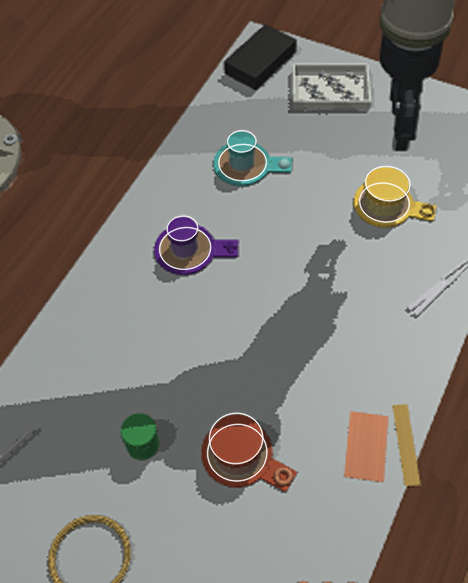

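```bash
python3 -c "
from workcell import manip
print(manip.sign_off())"
```

```text
the job is handed in; nothing more can be done
None
```

I took both stacks apart and set all four jars on the stands of their own colour. They went in the order purple, copper-red, turquoise, yellow. The job was handed in at about 30 s of the 115 s allowed; the hand-in itself reports no verdict.

- **Placement:** In the last side and scene pictures, every jar stands upright. Each lid lies within about 1–3 mm of the outline expected for a jar centred on its stand, against a limit of 13 mm.
- **Set-down:** I lowered each jar until the wrist force showed contact (about 5–13 N), then released it. The gripper ended open, clear above the yellow jar.
- **Left alone:** The bead tray, the wire coil and the green look-alike jar appear undisturbed. I judged that from the pictures only and did not measure their positions.
- **Disagreement:** While I was carrying the purple and copper-red jars, the side camera put them about 2–5 mm toward −x of the gripper centre. The scene camera agreed for the purple jar but showed no offset for the copper-red one. The wrist camera put the purple jar within about 1 mm. I used a compromise of about 2 mm, and both jars came out centred.

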